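# Clamp freshly glued coupons in the screw press and start the cure timer

## Robot

A 6-joint arm with a two-finger parallel gripper is mounted at the origin on a cart in front of the work surface, level with it; the furniture and walls round the work are solid. World frame = base frame: x ahead of the robot, y to its left, z up, the work surface at z = 0. Lengths are in m, angles in rad, forces in N, time in s.
With the tool pointing down it reaches from about 0.4 to 0.925 m from the base axis. Payload 3.4 kg.
Tool frame: the origin (TCP) lies midway between the tips of the shut fingers; the grasp point (between the pads) lies ctrl.hold_point_z behind it (ctrl.hold_point_z is the distance from the TCP to the grasp point, in m); z points along the fingers, y is the line along which they close (so a half turn about z gives the same grasp; the last joint's range is limited). The gripper opens to 85 mm and grips with 20 to 120 N. Pads are 22 mm wide; open, the fingers measure 114 mm over their backs; the gripper's body (76 mm by 85 mm) begins 54 mm behind the grasp point. The pads swing forward as they close: fully open they stand 13 mm farther back than shut.
Start: joints at [1.143, 0.307, 1.506, -0, 1.328, -0.073], TCP at [0.199, 0.539, 0.231] pointing down, gripper open.
Joint ranges: [-3.12, 3.12], [-1.05, 2.28], [0.14, 2.33], [-1.42, 4.57], [0.1, 2.73], [-2.68, 2.68]. Speed limits (rad/s): [2.57, 2.57, 3.14, 3.14, 3.14, 3.14].

## Interface

Orientations are given as a rotation vector (axis times angle).
In Python, from station import ctrl gives the robot as it stands. The module is installed in compiled form; this text tells all that it offers.
- The arm moves only by the tool jog_arm, never from a script. Its argument "deltas" is a list of rows, each a list of 6 numbers: the shift along the world's x, y, z in m, then the turn, a rotation vector about the world's x, y, z in degrees. In form: [[dx, dy, dz, wx, wy, wz], ...]. A call has 1 to 12 rows; each row shifts and turns the commanded pose from where the row before left it; what a row does not reach is not made up. A row lasts 1/8 s, in which the tool goes at most 62.5 mm and 10.7 degrees, less where a joint would pass 70% of its speed; a pose out of reach is approached as far as the arm can. A call is refused whole if a number of a shift passes 0.0625 or a number of a turn 10.7, either way. A call with a gripper value outside its range is refused whole. "claw" is the finger opening in m, from 0 to 0.0854, set as the call begins (left out, the last holds). The fingers move at their own pace and stop on an object; the grip force is fixed at half the most. Time passes only in rows, so rows that do not move let the fingers close. It gives the time, the measured TCP pose, the force, the opening and the grip force at its end, in the units of the state.
- ctrl.get_obs(): the state, without advancing time (a new reading comes with each control period).
- ctrl.snapshot(name): name is "side" or "top"; returns a dict with "color" (400x640x3 uint8, red, green, blue), "vfov" (degrees; the focal length in pixels is half the picture's height over the tangent of half this angle, whatever the lens; pixels are square), "cx", "cy" (the principal point, pixels), "dist_coeffs" ([k1, k2, p1, p2, k3] as OpenCV has them; the pictures are not rectified), "rvec" (rotation vector, rad) and "tvec" (3), from world to camera coordinates, as OpenCV has them. Camera axes: x right, y down, z forward; pixel columns grow to the right and rows downward; lengths in m; the calibration is good to about 2 mm. A picture is of the moment at which its call begins. There is no depth.
- ctrl.job_done(): hands the job in; it is judged then, once.
The state is a dict: "time": time; "joint_pos": joint angles; "joint_velocities": joint speeds; "tau": joint torques, N m; "eef_pos": TCP position; "tcp_rot": TCP orientation; "ft_force": force on the tool from outside, world axes, zero at the start; "ft_torque": the same for the moment, N m; "opening": opening from 0.0 (shut) to 1.0 (fully open); "finger_force": force on a finger pad.
Only numpy, scipy, OpenCV 4.12 (cv2) and the standard library are available. Lean on these libraries where they do the work, as an engineer would, in place of code of your own. Each camera call takes 0.05 s, during which the arm holds its last target. There are 200 camera calls.

## Task

The small square test coupons lying along the front of the bench have just been glued: lay them all flat, side by side, inside the rectangle scribed on the press's pulled-out bed, and push the bed fully home under the screw. Wind the T-handle down (clockwise from above) until the platen just touches the coupons, then give it a quarter turn more, and leave it clamped like that. Only then slide the timer's dust cover open, press the button under it all the way down, and slide the cover fully shut again; leave the other things on the bench where they are.

Things in the scene. Friction and masses are not known exactly. Their poses are not given: they have to be found in the camera images.
- coupon_a: square bonded sandwich coupon, 34 x 34 x 12 mm, about 50 g, two aluminium skins on a grey core; four exist, all alike, only two or three present (absent ones read None), on the strip of bench 10 cm deep (world x 0.375 to 0.475) between front edge and sink; origin at its very centre, z through its thickness, x and y along its sides; either face may be up
- coupon_b: another coupon, the same as coupon_a
- coupon_c: another coupon, the same as coupon_a
- coupon_d: another coupon, the same as coupon_a
- press: screw press, fixed: grey base, two posts (8 mm radius, 148 mm apart across its y), cross-beam 40 mm deep (x), underside 130 mm, nut's top 158 mm above the bench; origin on the bench under the screw axis, z up; the bed comes out between the posts towards its -x, roughly the robot's left (world +y); a tall water bath is 130 mm beyond the screw axis (world +x), the timer between press and bench front
- bed_centre (a point): centre of the rectangle scribed on the aluminium bed plate, 70 mm along the press's x by 116 mm along its y, 36 mm above the bench: room for three coupons in a row along y, e.g. 41 mm apart; axes as the press's; moves with the bed. The plate has a rim 11 mm high 61 mm to either side of this point (y) and 84 mm from it towards +x; none towards -x, where it ends at 127 mm
- bed_tab (a point): middle of the top end of the black upright pull tab at the outer end of the bed, 12 mm thick along the press's x, 42 mm wide along its y, standing 30 mm up from the bed plate (this point is the top centre, level 66 mm above the bench), 115 mm from bed_centre towards the press's -x; pinch it across its thickness, or push it
- press_bed (a joint): how far the bed is pulled out, m: 0 = fully home under the screw, 0.14 = fully out; slides with about 2 N friction, and stays where left
- t_handle (a point): centre of the T-handle bar on top of the screw, 230 mm above the bench at screw angle 0, sinking with the screw; its x axis lies along the bar; bar 64 mm long (small balls at its ends), 14 mm thick, 18 mm tall, this point is at half height and on the screw axis; beneath it a 13 mm screw shaft
- press_screw (a joint): angle of the screw, rad: grows when wound clockwise seen from above, 11.5 at most; the screw, handle and platen sink 30 mm per turn; stiff (0.12 N m), stays where left
- platen_face (a point): centre of the underside of the rectangular aluminium platen (70 mm along the press's x, 116 mm along its y) under the screw, 88 mm above the bench at screw angle 0 and sinking with it
- press_platen (a joint): how far the platen has been pushed up against the spring between it and the screw, m: 0 while it hangs free, grows from contact with the coupons by 30 mm per turn of the screw (1.2 N per mm plus about 3 N), so a quarter turn past contact makes 0.0075; its end stop is at 0.018
- timer: timer, fixed to the bench: grey box 160 mm long (its x) by 70 mm, 40 mm tall, origin under its centre on the bench; z up; its -x axis points roughly to the robot's right (world -y), and the cover slides open that way; the button lies 42 mm from the centre towards +x
- cover_rib (a point): centre of the black rib on top of the timer's aluminium dust cover, 77 mm above the bench; rib 10 mm thick along the timer's x, 46 mm wide along its y, 20 mm tall (this point at half height); the cover's flat top lies 10 mm below this point, is 60 mm long in x and 66 mm wide
- timer_cover (a joint): how far the dust cover is slid open towards the timer's -x, m: 0 = shut over the button, 0.075 = fully open; about 1.5 N friction, stays where left
- timer_button_top (a point): centre of the top of the white round push button under the cover, 26 mm diameter, 58 mm above the bench; pressed straight down
- timer_button (a joint): travel of the button, m: 0 = up, 0.006 = fully down (5 N); springs back
- stopper: bystander: black rubber stopper, 33 mm wide, 27 mm tall, origin under its centre
- drop_bottle: bystander: small brown bottle with white cap, 40 mm wide, 78 mm tall, origin under its centre
- jar: bystander: sample jar with blue lid, 59 mm wide, 65 mm tall, origin under its centre
- tweezers: bystander: steel tweezers lying flat, 136 mm long along its x, origin under its middle

How it is judged:
By the outcome, as a careful person would: the job done as asked, in the order asked, and still so for the second after the job is handed in, with the robot touching nothing.
Of coupon_a, coupon_b, coupon_c, coupon_d only 2 to 3 are there at a start; the rules pass over those that are not, and their reading is None.
At some moment in a run one of coupon_a, coupon_b, coupon_c, coupon_d may be knocked a few centimetres aside while the robot is not near it.
Once in a run the grip may slacken for a moment while it holds something.
It also fails if it takes over 210 s, if anything falls off the work surface, if the arm or the gripper's body presses on something with over 40 N, if the wrist force passes 120 N, or if a joint passes its speed limit or range.

## Working session

There is one attempt and no reset: what is moved stays moved. The work goes in short steps, Python scripts to look and compute and a tool call to move; the robot and the scene stay as the last step left them, time stands still between calls to the robot, and variables do not carry over. Pictures are saved under pics/ and viewed, at most 14 in all, crops included, and the job is handed in when it is done.

Besides the shell and the picture viewer there is one more tool, called after "Request:" in YAML: its name, and indented under it one key for each argument. jog_arm: Moves the arm, as the interface text tells. Its arguments: {"type":"object","properties":{"deltas":{"type":"array"},"claw":{"type":"number"}},"required":["deltas"]}

```bash
mkdir -p pics; cat > h.py <<'E'
import numpy as np, cv2
from station import ctrl
def snap(n,save=None):
    s=ctrl.snapshot(n)
    if save: cv2.imwrite('pics/'+save,s['color'][:,:,::-1])
    f=s['color'].shape[0]/2/np.tan(np.radians(s['vfov'])/2)
    s['K']=np.array([[f,0,s['cx']],[0,f,s['cy']],[0,0,1.]])
    s['R']=cv2.Rodrigues(np.array(s['rvec'],float))[0]; s['t']=np.array(s['tvec'],float); s['d']=np.array(s['dist_coeffs'],float)
    s['C']=-s['R'].T@s['t']
    return s
def rays(s,px):
    u=cv2.undistortPoints(np.array(px,float).reshape(-1,1,2),s['K'],s['d'])[:,0]
    return np.c_[u,np.ones(len(u))]@s['R']
def onz(s,px,z):
    r=rays(s,px); return s['C']+r*((z-s['C'][2])/r[:,2])[:,None]
def tri(s1,p1,s2,p2):
    a=rays(s1,[p1])[0];b=rays(s2,[p2])[0]
    k=np.linalg.lstsq(np.c_[a,-b],s2['C']-s1['C'],rcond=None)[0]
    P=s1['C']+a*k[0];Q=s2['C']+b*k[1]; return (P+Q)/2,np.linalg.norm(P-Q)
def proj(s,X): return cv2.projectPoints(np.array(X,float).reshape(-1,1,3),np.array(s['rvec'],float),s['t'],s['K'],s['d'])[0][:,0]
E
python3 - <<'E'
from h import *
for n in('top','side'):
    s=snap(n,n+'1.png'); print(n,s['C'],s['R'][2],s['vfov'],s['d'])
o=ctrl.get_obs(); print(o, ctrl.hold_point_z)
E
```

```text
top [-0.33457208  0.01412621  1.66696888] [ 0.47356051  0.10027509 -0.87503449] 42.79463379647963 [-0.14645582  0.          0.          0.          0.        ]
side [0.36611869 1.36613051 1.07660057] [ 0.06950702 -0.78430602 -0.61646804] 52.666431209976416 [0.02060746 0.         0.         0.         0.        ]
{'time': 0.1, 'joint_pos': array([ 1.14345812e+00,  3.07512136e-01,  1.50754147e+00, -2.01688062e-05,
        1.32843343e+00, -7.34968663e-02]), 'joint_velocities': array([ 0.00186784, -0.00110939, -0.00201172, -0.00083458,  0.00016699,
        0.00020748]), 'tau': array([ 1.54088916e-04, -4.58527172e+01, -2.52608299e+01, -2.43354425e-04,
        5.45721574e-03, -1.20549041e-05]), 'eef_pos': array([0.19900282, 0.53878571, 0.23046567]), 'tcp_rot': array([-5.52830613e-01, -3.09210998e+00,  2.89008224e-03]), 'ft_force': array([ 0.30968595, -0.11364782, -0.86837959]), 'ft_torque': array([-0.0249559 , -0.02071481, -0.00497759]), 'finger_force': 0.0, 'opening': 1.0030678452052344} 0.0187
```

View pics/top1.png

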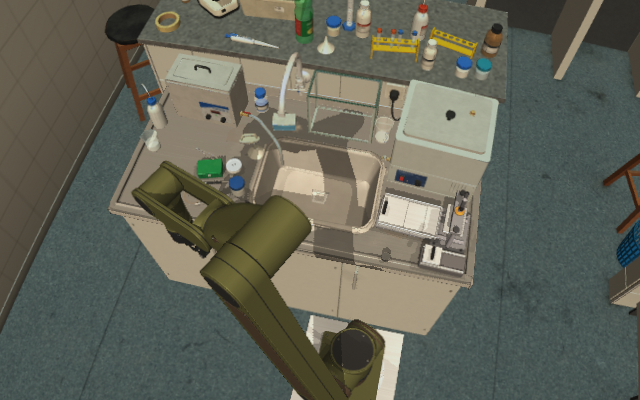

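View pics/side1.png

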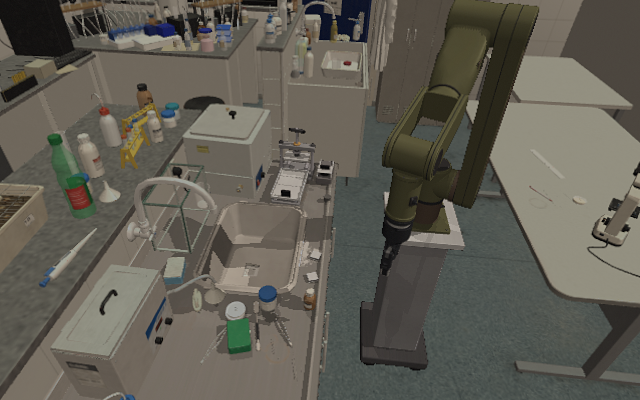

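```bash
python3 - <<'E'
from h import *
s=snap('side');t=snap('top')
print(onz(s,[(315,254),(311,276),(309,298),(326,197)],0.012).round(3))
print(onz(t,[(443,257),(425,215),(385,254)],0.03).round(3))
a=cv2.resize(s['color'][130:310,255:345],None,fx=6,fy=6,interpolation=cv2.INTER_CUBIC)
a1=a[:540];a2=a[540:]
b=cv2.resize(t['color'][180:280,370:490],None,fx=6,fy=6,interpolation=cv2.INTER_CUBIC)
cv2.imwrite('pics/sc.png',cv2.resize(np.hstack([a1,a2])[:,:,::-1],(800,400)) if 0 else cv2.resize(np.hstack([a1,a2])[:,:,::-1],None,fx=.74,fy=.74))
cv2.imwrite('pics/tc.png',b[:,:,::-1])
E
```

```text
[[ 0.423  0.298  0.012]
 [ 0.428  0.407  0.012]
 [ 0.425  0.504  0.012]
 [ 0.406 -0.059  0.012]]
[[ 0.438 -0.251  0.03 ]
 [ 0.59  -0.168  0.03 ]
 [ 0.406 -0.05   0.03 ]]
```

View pics/sc.png

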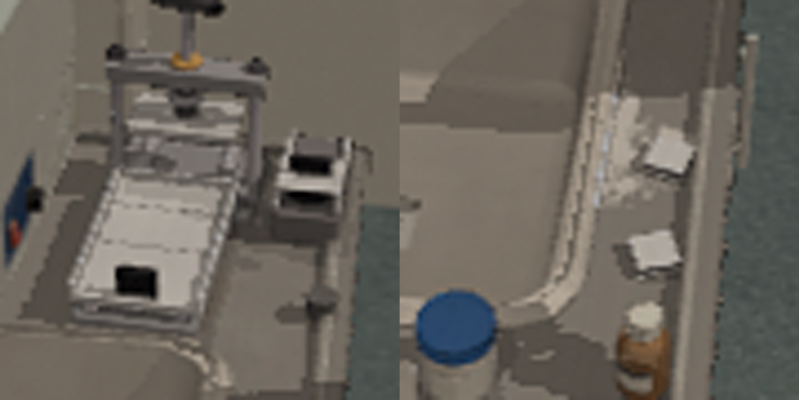

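View pics/tc.png

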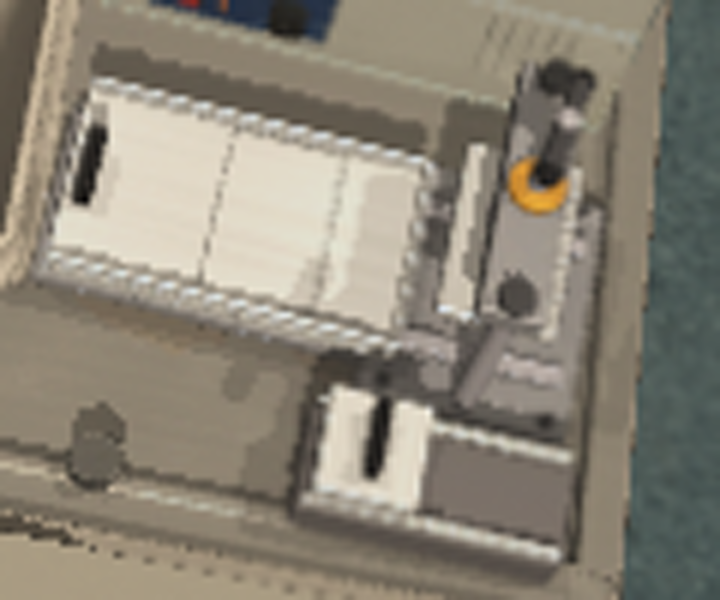

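Request:
jog_arm:
  deltas:
    - [0.021,-0.037,0.01,0,0,0]
    - [0.021,-0.037,0.01,0,0,0]
    - [0.021,-0.037,0.01,0,0,0]
    - [0.021,-0.037,0.01,0,0,0]
    - [0.021,-0.037,0.01,0,0,0]
    - [0.021,-0.037,0.01,0,0,0]
    - [0.021,-0.037,0.01,0,0,0]
    - [0.021,-0.037,0.01,0,0,0]
    - [0.021,-0.037,0.01,0,0,0]
    - [0.021,-0.037,0.01,0,0,0]
    - [0.021,-0.037,0.01,0,0,0]
    - [0,0,0,0,0,0]

```text
time: 1.7
eef_pos: [0.4319, 0.1303, 0.3419]
tcp_rot: [0.559, 3.089, -0.0]
ft_force: [-0.7, 1.0, 0.2]
opening: 1.001
finger_force: 0.0
```

```bash
python3 - <<'E'
from h import *
s=snap('side');t=snap('top')
print(ctrl.get_obs()['eef_pos'])
# strip regions of both views, rectified? no: plain crops
p=proj(t,[[x,y,0.01] for x in(.36,.49) for y in(-.3,.6)]); q=proj(s,[[x,y,0.01] for x in(.36,.49) for y in(-.3,.6)])
print(p.round(),q.round())
a=t['color'][int(p[:,1].min()):int(p[:,1].max())+1,int(p[:,0].min()):int(p[:,0].max())]
a=cv2.resize(a,(800,int(a.shape[0]*800/a.shape[1])),interpolation=cv2.INTER_CUBIC)
b=s['color'][170:330,240:400]; b=cv2.resize(b,(400,400),interpolation=cv2.INTER_CUBIC)
c=cv2.resize(t['color'][100:300,120:520],None,fx=1,fy=1)
c=cv2.copyMakeBorder(c,0,200,0,0,cv2.BORDER_CONSTANT)
a=a[:200]
cv2.imwrite('pics/v2.png',np.vstack([a,np.hstack([b,c])])[:600,:,::-1])
E
```

```text
[0.42999708 0.13224057 0.34105609]
[[453. 282.]
 [205. 231.]
 [457. 249.]
 [216. 201.]] [[339. 169.]
 [327. 325.]
 [312. 167.]
 [285. 321.]]
```

View pics/v2.png

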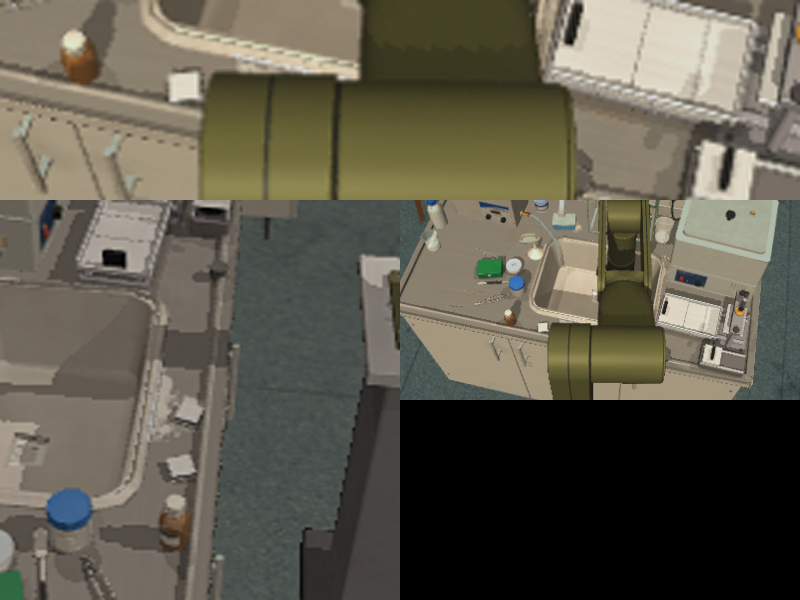

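```bash
cat >> h.py <<'E'
def blob(s,c,r,thr):
    u,v=int(c[0]),int(c[1]); g=cv2.cvtColor(s['color'],cv2.COLOR_RGB2GRAY)[v-r:v+r+1,u-r:u+r+1]
    g=cv2.resize(g,None,fx=8,fy=8,interpolation=cv2.INTER_CUBIC)
    cs=cv2.findContours((g>thr).astype(np.uint8),0,2)[0]; k=max(cs,key=cv2.contourArea)[:,0]
    P=(k+.5)/8-.5+[u-r,v-r]; return P
def face(s,c,r,thr,z=.012):
    w=onz(s,blob(s,c,r,thr),z)[:,:2].astype(np.float32)
    rc=cv2.minAreaRect(w); m=cv2.moments(w.reshape(-1,1,2)*1000)
    return np.array([m['m10']/m['m00'],m['m01']/m['m00']])/1000,rc
E
python3 - <<'E'
from h import *
s=snap('side');t=snap('top')
for n,S,c in(('s1',s,proj(s,[[.423,.298,.012]])[0]),('s2',s,proj(s,[[.428,.407,.012]])[0]),('t2',t,proj(t,[[.428,.407,.012]])[0])):
    u,v=c.astype(int); print(n,c.round(1)); print(S['color'].mean(2)[v-6:v+7,u-8:u+9].astype(int))
sp=(np.array([[110,205],[225,222],[93,240],[210,255]])/4.44+[255,130])
tp=np.array([[235,125],[203,280],[347,155],[315,310]])/6+[370,180]
print(onz(s,sp,.036).round(3)); print(onz(t,tp,.036).round(3))
E
```

```text
s1 [315. 254.]
[[149 150 147 129 107 107 120 137 122 111 112 102  72  75  78  93 119]
 [145 134 132 122 118 111 136 162 156 149 145 116  75  75  77  97 123]
 [141 120 123 127 117 114 145 160 157 157 159 150  97  92  87 106 124]
 [118 111 135 155 127 129 171 165 162 161 160 149 103  99  97 101 122]
 [119 113 113 100 136 151 166 164 163 164 167 168 146 118 101 105 129]
 [134 118  84  90 127 166 165 163 163 164 165 165 166 161 129 117 132]
 [159 136  91 120 158 166 164 163 163 164 165 164 164 149  80 118 132]
 [145  96 100 137 169 167 164 163 164 165 165 164 161 131  78 120 134]
 [ 91  99 105 142 171 166 165 165 167 166 164 164 148  46  76 124 141]
 [ 92  93  85  58  66 111 147 157 170 166 167 162 122  48  82 123 138]
 [100  80  83  88  89  66  52  60  74 117 160 164  68  62  97 126 129]
 [116 124 119  87  66  77 107 110  65  46  42  61  47  67  97 124 128]
 [151 127 131 113 118 101 103  64  79  97  78  68  62  81 104 125 127]]
s2 [310.9 275.9]
[[107 107 106 107 106 106 106 106 107 107 106 106 107 107 100  74  74]
 [107 107 106 107 107 107 107 106 107 106 105 105 106  98  71  73  73]
 [
[... 1214 characters left out ...]
110 124]
 [125 126 126 117 136 191 213 212 211 212 212 211 212 215 142  76 113]
 [124 124 124 115 110 179 211 210 210 211 211 211 212 213 139  74  96]
 [125 125 124 114 111 181 212 212 213 213 213 212 213 213 140  94 106]
 [124 124 125 116  94 175 213 213 212 213 213 213 212 212 141  74  83]
 [ 91  90  89 100 104 179 213 213 212 211 211 211 210 210 154 107  85]
 [ 86  86  86  80  75 175 214 211 211 211 212 207 209 213 180 130  81]
 [115 103  97  83  69 177 214 193 157 141 119 105 107 124 135 113  76]]
[[ 0.627 -0.158  0.036]
 [ 0.506 -0.143  0.036]
 [ 0.634 -0.093  0.036]
 [ 0.514 -0.084  0.036]]
[[ 0.633 -0.103  0.036]
 [ 0.523 -0.098  0.036]
 [ 0.627 -0.173  0.036]
 [ 0.518 -0.167  0.036]]
```

```bash
python3 - <<'E'
from h import *
s=snap('side');t=snap('top')
f2s=face(s,(311,276),11,137);f2t=face(t,(262,226),11,170);f1=face(s,(315,254),11,140)
print('c2',f2s,f2t); print('c1',f1)
def ctr(S,c,thr):
    m=cv2.moments((blob(S,c,11,thr)*100).astype(np.float32).reshape(-1,1,2)); return np.array([m['m10'],m['m01']])/m['m00']/100
print(tri(s,ctr(s,(311,276),137),t,ctr(t,(262,226),170)))
s1=cv2.imread('pics/side1.png',0).astype(int)
a=cv2.resize(cv2.imread('pics/side1.png')[165:208,268:312],None,fx=13,fy=13,interpolation=cv2.INTER_CUBIC)
cv2.imwrite('pics/bed.png',a)
E
```

```text
c2 (array([0.42449621, 0.40525046]), ((0.4245990216732025, 0.4057534337043762), (0.03468607738614082, 0.036143094301223755), 22.047914505004883)) (array([0.4231791 , 0.40167233]), ((0.4229517877101898, 0.4012765884399414), (0.034749578684568405, 0.03389691561460495), 19.909160614013672))
c1 (array([0.42219239, 0.29462279]), ((0.4210081398487091, 0.2928798794746399), (0.046101756393909454, 0.03565242514014244), 75.62993621826172))
(array([0.42464721, 0.40243035, 0.00863454]), np.float64(2.5667236318240675e-05))
```

View pics/bed.png

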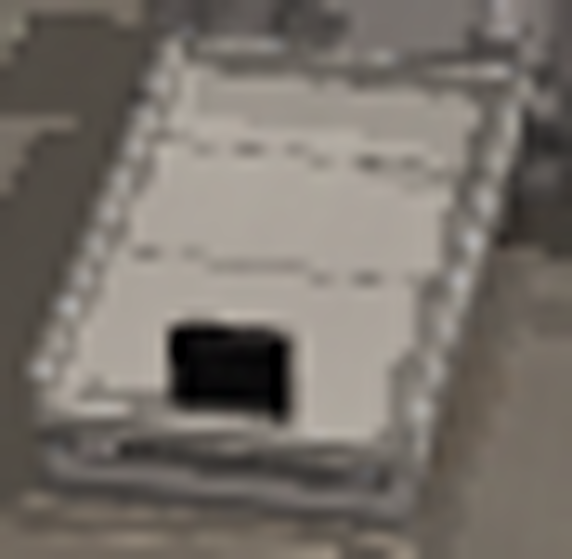

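```bash
python3 - <<'E'
from h import *
s=snap('side');t=snap('top')
sp=(np.array([[160,138],[445,172],[133,250],[418,280]])+.5)/13-.5+[268,165]
tp=(np.array([[347,155],[315,310],[235,125],[203,280]])+.5)/6-.5+[370,180]
A=onz(s,sp,.036);B=onz(t,tp,.036)
print(A.round(4),A.mean(0));print(B.round(4),B.mean(0))
for a,b in zip(sp,tp): print(tri(s,a,t,b))
print(tri(s,sp.mean(0),t,tp.mean(0)))
for P in(A,B):
    d=P[0]-P[2]+P[1]-P[3]; e=P[0]+P[2]-P[1]-P[3]; print(np.degrees(np.arctan2(d[1],d[0])),np.degrees(np.arctan2(e[1],e[0])), np.linalg.norm(d)/2,np.linalg.norm(e)/2)
# tab from side: top edge mid; black blob
print(tri(s,(np.array([240,327])+.5)/13-.5+[268,165],t,(np.array([97,130])+.5)/6-.5+[370,180]))
# t handle
E
```

```text
[[ 0.6277 -0.1661  0.036 ]
 [ 0.5252 -0.1587  0.036 ]
 [ 0.6261 -0.0967  0.036 ]
 [ 0.5269 -0.0923  0.036 ]] [ 0.5764382  -0.12843852  0.036     ]
[[ 0.6284 -0.1715  0.036 ]
 [ 0.519  -0.1654  0.036 ]
 [ 0.6342 -0.101   0.036 ]
 [ 0.5243 -0.0968  0.036 ]] [ 0.5764828  -0.13365483  0.036     ]
(array([ 0.62929171, -0.17161523,  0.03284038]), np.float64(0.001756670463691969))
(array([ 0.5244722 , -0.16661788,  0.02943834]), np.float64(0.003689053535166023))
(array([ 0.62972296, -0.0999963 ,  0.03617967]), np.float64(0.007700943672233402))
(array([ 0.52693968, -0.09719795,  0.03213149]), np.float64(0.0011156819583052425))
(array([ 0.57743325, -0.13386907,  0.03212092]), np.float64(0.0007795853047441238))
-90.04336438411877 -3.34801366009102 0.06794247811265228 0.10101935395930225
-94.54440250941359 -2.690947733584686 0.06977015312280323 0.10978251494450725
(array([ 0.58301147, -0.01574398,  0.07117689]), np.float64(0.015292428818943661))
```

Request:
jog_arm:
  deltas:
    - [-0.001,0.034,-0.03,0,0,10.25]
    - [-0.001,0.034,-0.03,0,0,10.25]
    - [-0.001,0.034,-0.03,0,0,10.25]
    - [-0.001,0.034,-0.03,0,0,10.25]
    - [-0.001,0.034,-0.03,0,0,0]
    - [-0.001,0.034,-0.03,0,0,0]
    - [0,0.034,-0.03,0,0,0]
    - [0,0.0335,-0.03,0,0,0]
    - [0,0,0,0,0,0]
    - [0,0,0,0,0,0]
  claw: 0.06

```text
time: 3.35
eef_pos: [0.4238, 0.4039, 0.1013]
tcp_rot: [0.567, -3.089, 0.001]
ft_force: [-0.2, 0.7, -0.0]
opening: 0.704
finger_force: 0.0
```

```bash
python3 - <<'E'
from h import *
o=ctrl.get_obs(); print(o['eef_pos'],np.degrees(o['joint_pos']).round(1),o['opening']*.0854)
s=snap('side');t=snap('top')
a=cv2.resize(s['color'][220:310,270:360],(400,400),interpolation=cv2.INTER_CUBIC)
b=cv2.resize(t['color'][185:265,230:310],(400,400),interpolation=cv2.INTER_CUBIC)
cv2.imwrite('pics/g1.png',np.hstack([a,b])[:,:,::-1])
E
```

```text
[0.42375584 0.40393321 0.10125941] [ 39.5  25.5  94.6  -0.   60.  -71.3] 0.06009813345152029
```

View pics/g1.png

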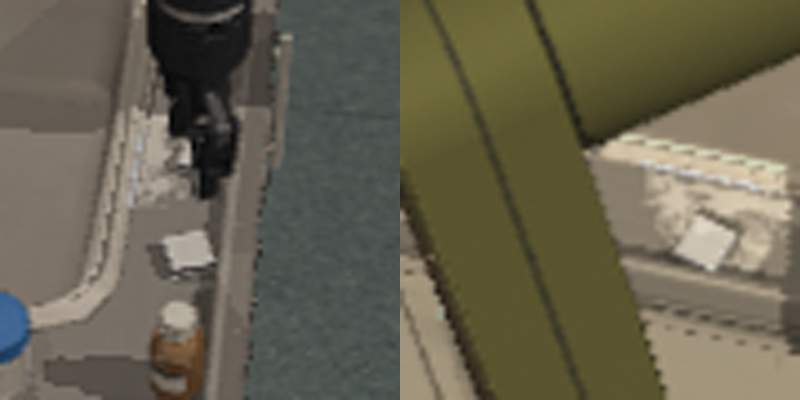

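Request:
jog_arm:
  deltas:
    - [0,0,-0.03,0,0,0]
    - [0,0,-0.03,0,0,0]
    - [0,0,-0.02,0,0,0]
    - [0,0,-0.01,0,0,0]
    - [0,0,-0.008,0,0,0]
    - [0,0,0,0,0,0]

```text
time: 4.2
eef_pos: [0.4245, 0.4038, 0.0036]
tcp_rot: [-0.565, 3.09, 0.0]
ft_force: [0.5, -0.1, -0.1]
opening: 0.696
finger_force: 0.0
```

Request:
jog_arm:
  deltas:
    - [0,0,0,0,0,0]
    - [0,0,0,0,0,0]
    - [0,0,0,0,0,0]
    - [0,0,0,0,0,0]
    - [0,0,0,0,0,0]
  claw: 0.02

```text
time: 4.82
eef_pos: [0.4248, 0.4043, 0.0044]
tcp_rot: [-0.565, 3.089, 0.001]
ft_force: [-0.4, -0.4, 6.1]
opening: 0.379
finger_force: 59.9
```

```bash
python3 - <<'E'
from h import *
o=ctrl.get_obs(); print(o['eef_pos'],o['opening']*.0854,o['finger_force'])
t=snap('top'); print(face(t,(291,234),9,185))
print(t['color'].mean(2)[225:243,282:300].astype(int))
# tab/handle: 
E
```

```text
[0.42479155 0.40433014 0.00441277] 0.032373736773289245 59.85335648059845
(array([0.42166678, 0.29388845]), ((0.4212338328361511, 0.29529133439064026), (0.032743245363235474, 0.03241802752017975), 73.17345428466797))
[[170 186 189 189 189 187 165 152 161 176 185 190 192 193 194 194 194 194]
 [152 173 186 190 190 171 169 170 135 163 177 187 191 193 193 194 195 185]
 [145 180 180 168 184 169 161 122 105 116 121 166 189 193 183 161 154 152]
 [139 144 145 134 165 164 169 187 179 121 104 118 120 146 151 145 155 148]
 [127 126 136 145 162 132 149 196 204 195 175 112  89 100 112 111 138 156]
 [128 116 133 150 155 130 169 202 208 208 204 195 176 111  96 100 123 142]
 [127 124 132 148 149 172 185 190 203 208 208 208 204 196 173 113 115 160]
 [120 131 127 119 146 182 190 189 201 206 207 208 209 208 201 132 155 176]
 [110 129 144 121 170 190 191 191 192 203 207 206 208 211 166 117 174 181]
 [108 111 103 162 186 189 192 190 190 193 193 204 207 180 132 121 162 186]
 [ 78  69 104 156 178 187 188 189 191 191 191 194 208 142 118 144 159 184]
 [ 71  62  66  79 113 157 178 187 188 189 191 192 161 120 131 177 168 184]
 [103  87  72  60  70  80 113 158 184 189 188 173 139 144 152 183 179 188]
 [131 126 117 112 102  98  91  91  96 178 198 130  89  98 101 122 177 192]
 [147 155 151 150 142 131 119 113 113 118 129 108  95  90  88  92 106 126]
 [119 120 127 137 147 151 158 153 150 134 129 120 115 116 111 109  99  97]
 [111 111 113 115 118 120 122 129 137 145 148 156 152 148 134 128 119 116]
 [110 109 109 110 110 111 112 113 115 118 119 122 128 136 143 153 157 151]]
```

Request:
jog_arm:
  deltas:
    - [0,0,0.04,0,0,0]
    - [0,0,0.05,0,0,0]
    - [0,0,0.05,0,0,0]
    - [0,-0.036,0.01,0,0,-8]
    - [0,-0.05,0,0,0,-8]
    - [0,-0.05,0,0,0,-8]
    - [0,-0.05,0,0,0,0]
    - [0,-0.05,0,0,0,0]
    - [0,-0.05,0,0,0,0]
    - [0,-0.05,0,0,0,0]

```text
time: 6.12
eef_pos: [0.4241, 0.0665, 0.1536]
tcp_rot: [0.089, 3.139, 0.0]
ft_force: [1.1, -0.6, -0.3]
opening: 0.372
finger_force: 59.9
```

Request:
jog_arm:
  deltas:
    - [0.03,-0.05,0,0,0,0]
    - [0.03,-0.05,0,0,0,0]
    - [0.03,-0.05,0,0,0,0]
    - [0.03,-0.05,0,0,0,0]
    - [0.03,0,-0.02,0,0,0]
    - [0.026,0,-0.03,0,0,0]
    - [0,0,0,0,0,0]
    - [0,0,0,0,0,0]

```text
time: 7.12
eef_pos: [0.5994, -0.1318, 0.1034]
tcp_rot: [-0.089, -3.139, -0.0]
ft_force: [-0.0, 0.8, -0.2]
opening: 0.375
finger_force: 59.9
```

```bash
python3 - <<'E'
from h import *
o=ctrl.get_obs(); print(o['eef_pos'],o['tcp_rot'],np.degrees(o['joint_pos']).round(1),o['opening']*.0854,o['finger_force'])
s=snap('side');t=snap('top')
a=cv2.resize(s['color'][140:220,255:335],(400,400),interpolation=cv2.INTER_CUBIC)
b=cv2.resize(t['color'][180:280,380:480],(400,400),interpolation=cv2.INTER_CUBIC)
cv2.imwrite('pics/g2.png',np.hstack([a,b])[:,:,::-1])
E
```

```text
[ 0.59943038 -0.13182982  0.10336681] [-8.90673698e-02 -3.13902469e+00 -3.49907194e-04] [ -16.3   27.3   90.7   -0.    62.  -103.1] 0.03202792750560573 59.90096926689148
```

View pics/g2.png

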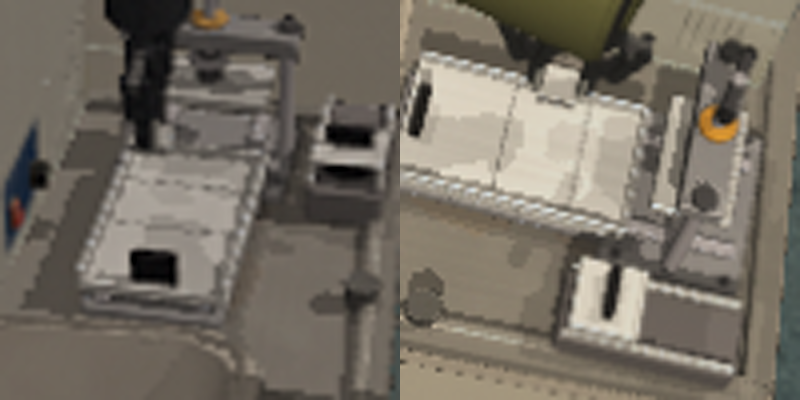

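Request:
jog_arm:
  deltas:
    - [0.001,0,-0.025,0,0,0]
    - [0,0,-0.015,0,0,0]
    - [0,0,-0.01,0,0,0]
    - [0,0,-0.006,0,0,0]
    - [0,0,-0.003,0,0,0]
    - [0,0,0,0,0,0]

```text
time: 7.98
eef_pos: [0.6014, -0.1321, 0.0444]
tcp_rot: [0.09, 3.14, -0.0]
ft_force: [-0.3, -0.3, -0.3]
opening: 0.371
finger_force: 59.9
```

Request:
jog_arm:
  deltas:
    - [0,0,-0.002,0,0,0]
    - [0,0,-0.002,0,0,0]
    - [0,0,0,0,0,0]

```text
time: 8.35
eef_pos: [0.6015, -0.1322, 0.0405]
tcp_rot: [0.09, 3.14, -0.0]
ft_force: [0.7, -0.5, -0.1]
opening: 0.374
finger_force: 60.0
```

Request:
jog_arm:
  deltas:
    - [0,0,-0.0015,0,0,0]
    - [0,0,0,0,0,0]

```text
time: 8.6
eef_pos: [0.6015, -0.1322, 0.0404]
tcp_rot: [0.09, 3.139, -0.001]
ft_force: [-2.2, 0.3, 9.6]
opening: 0.372
finger_force: 61.0
```

Request:
jog_arm:
  deltas:
    - [0,0,-0.0015,0,0,0]
    - [0,0,0,0,0,0]

```text
time: 8.85
eef_pos: [0.6015, -0.1322, 0.0403]
tcp_rot: [0.089, 3.139, -0.001]
ft_force: [-5.2, 2.3, 18.0]
opening: 0.376
finger_force: 62.0
```

Request:
jog_arm:
  deltas:
    - [0,0,0.003,0,0,0]
    - [0,0,0,0,0,0]
    - [0,0,0,0,0,0]
    - [0,0,0,0,0,0]
  claw: 0.055

```text
time: 9.35
eef_pos: [0.601, -0.1321, 0.0398]
tcp_rot: [-0.09, -3.139, -0.0]
ft_force: [-0.4, 0.2, 0.3]
opening: 0.646
finger_force: 0.0
```

Request:
jog_arm:
  deltas:
    - [0,0,0.02,0,0,0]
    - [0,0,0.04,0,0,0]
    - [0,0,0.05,0,0,0]
    - [0,0,0,0,0,0]

```text
time: 9.85
eef_pos: [0.6046, -0.1331, 0.1547]
tcp_rot: [0.089, 3.131, -0.004]
ft_force: [0.4, 0.4, 0.1]
opening: 0.642
finger_force: 0.0
```

```bash
python3 - <<'E'
from h import *
o=ctrl.get_obs(); print(o['time'],o['eef_pos'])
s=snap('side');t=snap('top')
S=face(s,(315,254),9,140);T=face(t,proj(t,[[.4215,.294,.012]])[0],9,175);print(S,T)
b=cv2.resize(t['color'][180:280,380:480],(400,400),interpolation=cv2.INTER_CUBIC)
a=cv2.resize(t['color'][200:260,260:320],(400,400),interpolation=cv2.INTER_CUBIC)
cv2.imwrite('pics/g3.png',np.hstack([a,b])[:,:,::-1])
E
```

```text
9.85 [ 0.60460393 -0.13305282  0.15474681]
(array([0.42223411, 0.29867862]), ((0.42177146673202515, 0.29832661151885986), (0.03536899387836456, 0.03410746902227402), 73.2597427368164)) (array([0.42767343, 0.30262781]), ((0.4290434420108795, 0.3091672956943512), (0.06888836622238159, 0.037648942321538925), 61.31122589111328))
```

View pics/g3.png

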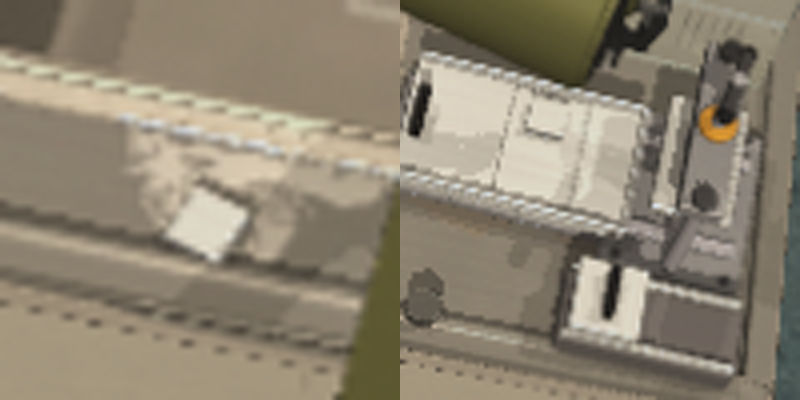

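Request:
jog_arm:
  deltas:
    - [-0.03,0.04,0,0,0,-7]
    - [-0.03,0.045,0,0,0,-7]
    - [-0.03,0.045,0,0,0,0]
    - [-0.03,0.045,0,0,0,0]
    - [-0.03,0.045,0,0,0,0]
    - [-0.0295,0.045,0,0,0,0]
    - [0,0.045,0,0,0,0]
    - [0,0.045,-0.01,0,0,0]
    - [0,0.045,-0.02,0,0,0]
    - [0,0.0275,-0.02,0,0,0]
    - [0,0,0,0,0,0]
    - [0,0,0,0,0,0]

```text
time: 11.45
eef_pos: [0.4207, 0.2944, 0.0993]
tcp_rot: [-0.471, -3.104, 0.004]
ft_force: [-0.9, -0.4, -0.1]
opening: 0.642
finger_force: 0.0
```

```bash
python3 - <<'E'
from h import *
o=ctrl.get_obs(); print(o['time'],o['eef_pos'],np.degrees(o['joint_pos']).round(1))
s=snap('side')
print(s['color'].mean(2)[247:262,306:324].astype(int))
E
```

```text
11.45 [0.42069541 0.29436477 0.09929412] [ 30.3  20.9 103.5  -0.   55.8 -42.5]
[[163 153 114 119 126 119 109 112 112 110 110 108  94  66  68  68  81 117]
 [159 152 152 150 132 110 110 122 139 124 114 113  95  66  68  72  88 112]
 [151 148 137 135 125 120 113 139 165 160 152 145 108  69  75  71  93 118]
 [151 144 122 126 130 120 116 147 163 160 157 147 137  81  79  80 101 120]
 [146 120 113 138 158 129 132 174 166 155 153 149 138  88  84  85  98 119]
 [155 121 115 115 102 139 155 169 165 156 156 161 162 136 106  89 105 133]
 [157 137 120  86  92 129 169 168 167 167 168 166 158 159 154 124 121 135]
 [163 162 139  92 122 161 169 167 166 165 167 168 167 167 152  83 120 135]
 [161 148  99 103 139 172 169 168 166 167 168 168 167 164 134  80 122 137]
 [148  93 101 106 145 174 169 168 168 170 169 167 167 152  48  78 126 144]
 [137  94  96  87  59  68 114 150 159 173 169 170 165 125  50  85 127 141]
 [118 102  82  85  90  90  68  53  61  76 119 163 167  71  65 100 127 131]
 [122 118 127 122  89  68  79 110 113  67  48  46  62  49  68  95 113 120]
 [162 155 130 134 116 120 103 105  66  81  99  79  71  64  84 102 112 113]
 [161 158 146 134 120 114 125 123 122 108  94  87  59  64  83 106 118 107]]
```

Unmoved. Descend and grasp.

Request:
jog_arm:
  deltas:
    - [0.001,0.001,-0.03,0,0,0]
    - [0,0,-0.03,0,0,0]
    - [0,0,-0.02,0,0,0]
    - [0,0,-0.01,0,0,0]
    - [0,0,-0.005,0,0,0]
    - [0,0,0,0,0,0]

```text
time: 12.25
eef_pos: [0.4231, 0.2962, 0.0057]
tcp_rot: [0.472, 3.105, 0.001]
ft_force: [-0.2, 0.9, 0.4]
opening: 0.645
finger_force: 0.0
```

Request:
jog_arm:
  deltas:
    - [0,0,0,0,0,0]
    - [0,0,0,0,0,0]
    - [0,0,0,0,0,0]
    - [0,0,0,0,0,0]
  claw: 0.02

```text
time: 12.75
eef_pos: [0.4233, 0.2966, 0.0064]
tcp_rot: [0.471, 3.105, 0.001]
ft_force: [-0.5, -0.7, 5.9]
opening: 0.371
finger_force: 59.1
```

Request:
jog_arm:
  deltas:
    - [0,0,0.03,0,0,0]
    - [0,0,0.05,0,0,0]
    - [0,0,0.05,0,0,7]
    - [0,-0.04,0,0,0,7]
    - [0,-0.046,0,0,0,0]
    - [0,-0.05,0,0,0,0]
    - [0,-0.05,0,0,0,0]
    - [0.02,-0.05,0,0,0,0]
    - [0.03,-0.05,0,0,0,0]
    - [0.03,-0.05,0,0,0,0]
    - [0.03,-0.05,0,0,0,0]
    - [0.02,-0.04,0,0,0,0]

```text
time: 14.25
eef_pos: [0.5543, -0.1319, 0.1358]
tcp_rot: [0.091, 3.138, -0.001]
ft_force: [0.7, 0.9, -0.8]
opening: 0.369
finger_force: 59.9
```

Request:
jog_arm:
  deltas:
    - [0,0,-0.03,0,0,0]
    - [0,0,-0.03,0,0,0]
    - [0,0,-0.02,0,0,0]
    - [0,0,0,0,0,0]
    - [0,0,0,0,0,0]

```text
time: 14.88
eef_pos: [0.5534, -0.1297, 0.0561]
tcp_rot: [0.089, 3.139, -0.001]
ft_force: [0.5, 0.8, -0.5]
opening: 0.369
finger_force: 59.9
```

Request:
jog_arm:
  deltas:
    - [0,-0.002,-0.008,0,0,0]
    - [0,0,-0.004,0,0,0]
    - [0,0,0,0,0,0]

```text
time: 15.25
eef_pos: [0.5525, -0.1315, 0.0431]
tcp_rot: [-0.09, -3.14, -0.0]
ft_force: [-0.4, 0.3, -0.4]
opening: 0.372
finger_force: 59.9
```

Request:
jog_arm:
  deltas:
    - [0,0,-0.0015,0,0,0]
    - [0,0,0,0,0,0]

```text
time: 15.5
eef_pos: [0.5529, -0.1317, 0.0424]
tcp_rot: [0.09, 3.14, -0.0]
ft_force: [-1.8, 0.3, 4.7]
opening: 0.369
finger_force: 60.5
```

Request:
jog_arm:
  deltas:
    - [0,0,-0.0015,0,0,0]
    - [0,0,0,0,0,0]

```text
time: 15.75
eef_pos: [0.5529, -0.1317, 0.0423]
tcp_rot: [0.089, 3.139, -0.001]
ft_force: [-4.5, 0.7, 15.5]
opening: 0.37
finger_force: 61.7
```

Request:
jog_arm:
  deltas:
    - [0,0,0.003,0,0,0]
    - [0,0,0,0,0,0]
    - [0,0,0,0,0,0]
    - [0,0,0,0,0,0]
  claw: 0.055

```text
time: 16.25
eef_pos: [0.5526, -0.1316, 0.0429]
tcp_rot: [-0.09, -3.14, -0.0]
ft_force: [-0.1, 0.0, -0.1]
opening: 0.647
finger_force: 0.0
```

Request:
jog_arm:
  deltas:
    - [0,0,0.02,0,0,0]
    - [0,0.02,0.04,0,0,0]
    - [0.01,0.04,0.04,0,0,0]
    - [0.01,0.04,0,0,0,0]
    - [0.01,0.016,0,0,0,0]
    - [0,0,0,0,0,0]

```text
time: 17.0
eef_pos: [0.5831, -0.015, 0.1427]
tcp_rot: [-0.086, -3.14, 0.001]
ft_force: [0.3, -0.2, -0.1]
opening: 0.645
finger_force: 0.0
```

```bash
python3 - <<'E'
from h import *
o=ctrl.get_obs(); print(o['time'],o['eef_pos'])
s=snap('side','s4.png');t=snap('top','t4.png')
b=cv2.resize(t['color'][175:275,380:480],(400,400),interpolation=cv2.INTER_CUBIC)
a=cv2.resize(t['color'][180:230,440:490],(400,400),interpolation=cv2.INTER_CUBIC)
h1=cv2.resize(s['color'][120:170,270:320],(400,400),interpolation=cv2.INTER_CUBIC)
print(t['color'].shape)
cv2.imwrite('pics/g4.png',cv2.resize(np.vstack([np.hstack([a,b]),np.hstack([h1,np.zeros_like(h1)])])[:,:,::-1],(600,600)))
E
```

```text
17.0 [ 0.58309007 -0.01499932  0.14268207]
(400, 640, 3)
```

View pics/g4.png

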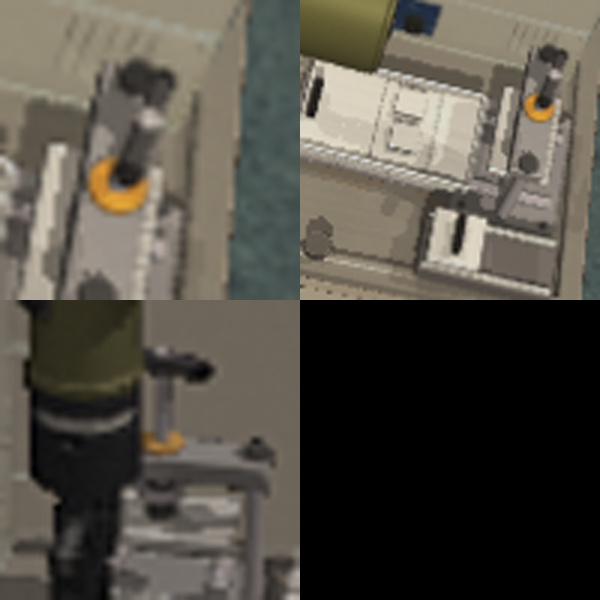

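```bash
python3 - <<'E'
import cv2,numpy as np
t=cv2.imread('pics/t4.png');s=cv2.imread('pics/side1.png')
a=cv2.resize(t[180:220,445:485],(400,400),interpolation=cv2.INTER_CUBIC)
b=cv2.resize(s[120:160,275:315],(400,400),interpolation=cv2.INTER_CUBIC)
cv2.imwrite('pics/g5.png',np.hstack([a,b]))
E
```

```text
(no output)
```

View pics/g5.png

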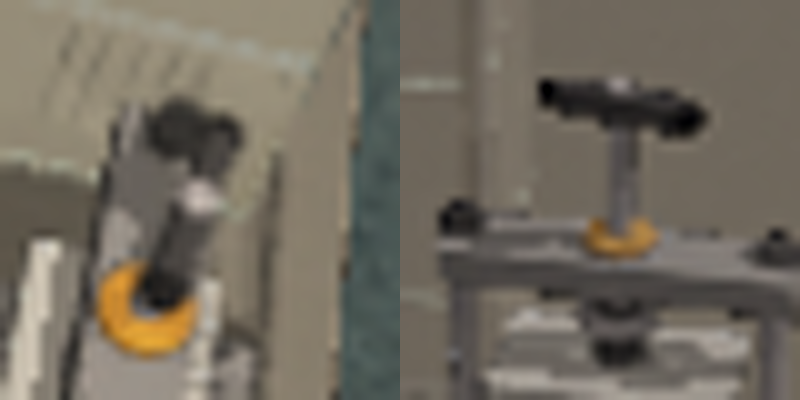

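Request:
jog_arm:
  deltas:
    - [0,0,-0.04,0,0,0]
    - [0,0,-0.03,0,0,0]
    - [0,0,-0.02,0,0,0]
    - [0,0,-0.01,0,0,0]
    - [0,0,0,0,0,0]
  claw: 0.06

```text
time: 17.73
eef_pos: [0.582, -0.0165, 0.0425]
tcp_rot: [-0.091, -3.138, 0.0]
ft_force: [0.6, -0.7, 0.3]
opening: 0.701
finger_force: 0.0
```

```bash
python3 - <<'E'
from h import *
s=snap('side');t=snap('top')
F=tri(s,(289.25,128.75),t,(467.1,192.35));N=tri(s,(303.35,131.35),t,(460.75,208.75))
print(F,N); d=F[0]-N[0]; print((F[0]+N[0])/2,np.linalg.norm(d),np.degrees(np.arctan2(d[1],d[0])))
C=tri(s,(296.6,128.3),t,(464.6,199.0));print('cap',C)
# nut (orange) centroid
def oran(S,n):
    h=cv2.cvtColor(S,cv2.COLOR_BGR2HSV); m=cv2.inRange(h,(10,120,100),(28,255,255)); m[:n[1]-12]=0;m[n[1]+12:]=0;m[:,:n[0]-12]=0;m[:,n[0]+12:]=0
    y,x=np.nonzero(m); return (x.min()+x.max())/2,(y.min()+y.max())/2,len(x)
a=oran(cv2.imread('pics/side1.png'),(297,143));b=oran(cv2.imread('pics/t4.png'),(460,211));print(a,b,tri(s,a[:2],t,b[:2]))
# rims for yaw: tab 
E
```

```text
(array([ 0.598876  , -0.2757602 ,  0.21868369]), np.float64(0.00116800195789382)) (array([ 0.53241955, -0.26021697,  0.21842708]), np.float64(0.00011511869866996045))
[ 0.56564777 -0.26798859  0.21855539] 0.06825040497989064 -13.164044867890414
cap (array([ 0.56479655, -0.26751227,  0.22813074]), np.float64(0.002288701420944926))
(np.float64(296.5), np.float64(143.5), 16) (np.float64(459.5), np.float64(210.5), 49) (array([ 0.56482073, -0.26932533,  0.14953082]), np.float64(0.0019538078432061096))
```

Request:
jog_arm:
  deltas:
    - [0,0,0,0,0,0]
    - [0,0,0,0,0,0]
    - [0,0,0,0,0,0]
    - [0,0,0,0,0,0]
    - [0,0,0,0,0,0]
    - [0,0,0,0,0,0]
  claw: 0.0

```text
time: 18.58
eef_pos: [0.5831, -0.0157, 0.0441]
tcp_rot: [0.09, 3.139, -0.0]
ft_force: [-1.3, -1.2, 5.4]
opening: 0.125
finger_force: 59.2
```

Request:
jog_arm:
  deltas:
    - [0,-0.004,0.0015,0,0,0]
    - [-0.0009,-0.013,0,0,0,0]
    - [-0.0009,-0.013,0,0,0,0]
    - [-0.0009,-0.013,0,0,0,0]
    - [-0.0009,-0.013,0,0,0,0]
    - [-0.0009,-0.013,0,0,0,0]
    - [-0.0009,-0.013,0,0,0,0]
    - [-0.0009,-0.013,0,0,0,0]
    - [-0.0009,-0.013,0,0,0,0]
    - [-0.0009,-0.013,0,0,0,0]
    - [0,-0.007,0,0,0,0]
    - [0,0,0,0,0,0]

```text
time: 20.08
eef_pos: [0.5747, -0.1456, 0.0442]
tcp_rot: [0.091, 3.14, -0.002]
ft_force: [4.9, -3.0, -12.3]
opening: 0.123
finger_force: 58.4
```

Request:
jog_arm:
  deltas:
    - [0.0005,-0.003,-0.001,0,0,0]
    - [0,-0.003,0,0,0,0]
    - [0,-0.002,0,0,0,0]
    - [0,0,0,0,0,0]

```text
time: 20.58
eef_pos: [0.5744, -0.1516, 0.0442]
tcp_rot: [-0.089, -3.139, 0.0]
ft_force: [-1.3, 0.5, 0.1]
opening: 0.127
finger_force: 60.3
```

Request:
jog_arm:
  deltas:
    - [0,-0.002,0,0,0,0]
    - [0,0,0,0,0,0]

```text
time: 20.82
eef_pos: [0.5743, -0.1522, 0.0441]
tcp_rot: [-0.09, -3.139, -0.003]
ft_force: [-1.0, 5.2, 3.3]
opening: 0.123
finger_force: 60.6
```

Request:
jog_arm:
  deltas:
    - [0,-0.002,0,0,0,0]
    - [0,0,0,0,0,0]

```text
time: 21.08
eef_pos: [0.5743, -0.1522, 0.0442]
tcp_rot: [-0.091, -3.139, -0.008]
ft_force: [-0.7, 11.0, 3.7]
opening: 0.125
finger_force: 60.9
```

Request:
jog_arm:
  deltas:
    - [0,0.004,0,0,0,0]
    - [0,0,0,0,0,0]
    - [0,0,0,0,0,0]
    - [0,0,0,0,0,0]
  claw: 0.04

```text
time: 21.58
eef_pos: [0.5753, -0.1521, 0.0439]
tcp_rot: [0.09, 3.14, -0.001]
ft_force: [-0.4, -0.0, 0.4]
opening: 0.467
finger_force: 0.0
```

Request:
jog_arm:
  deltas:
    - [0,0,0.02,0,0,0]
    - [0,0,0.05,0,0,0]
    - [0,0,0.05,0,0,0]
    - [0,0,0.05,0,0,0]
    - [0,0,0.05,0,0,0]
    - [-0.011,-0.035,0.02,0,0,0]
    - [-0.01,-0.04,0,0,0,0]
    - [-0.01,-0.038,0,0,0,0]
    - [0,0,0,0,0,0]
    - [0,0,0,0,0,0]
  claw: 0.0

```text
time: 22.82
eef_pos: [0.5439, -0.2645, 0.2836]
tcp_rot: [-0.091, -3.14, -0.001]
ft_force: [0.2, 0.3, 0.4]
opening: 0.0
finger_force: 0.0
```

```bash
python3 - <<'E'
from h import *
o=ctrl.get_obs(); print(o['time'],o['eef_pos'],np.degrees(o['joint_pos']).round(1))
s=snap('side');t=snap('top','t5.png')
b=cv2.resize(t['color'][175:275,390:490],(400,400),interpolation=cv2.INTER_CUBIC)
h1=cv2.resize(s['color'][110:190,260:340],(400,400),interpolation=cv2.INTER_CUBIC)
cv2.imwrite('pics/g6.png',np.hstack([h1,b])[:,:,::-1])
E
```

```text
22.825 [ 0.54391003 -0.26449627  0.28357447] [ -30.    18.1   77.9    0.    84.1 -116.6]
```

View pics/g6.png

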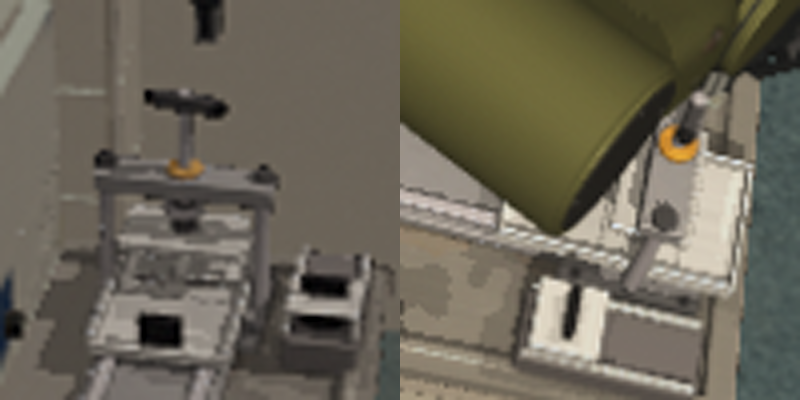

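Request:
jog_arm:
  deltas:
    - [0,0.001,-0.02,0,0,0]
    - [0,0,-0.015,0,0,0]
    - [0,0,-0.01,0,0,0]
    - [0,0,-0.003,0,0,0]
    - [0,0,0,0,0,0]

```text
time: 23.55
eef_pos: [0.5443, -0.2636, 0.2358]
tcp_rot: [-0.089, -3.14, -0.0]
ft_force: [-0.5, 0.6, -0.5]
opening: -0.003
finger_force: 0.0
```

Request:
jog_arm:
  deltas:
    - [0,0,-0.002,0,0,0]
    - [0,0,0,0,0,0]

```text
time: 23.8
eef_pos: [0.5443, -0.2637, 0.2341]
tcp_rot: [0.09, 3.14, -0.0]
ft_force: [0.6, 0.8, -1.0]
opening: 0.002
finger_force: 0.0
```

Request:
jog_arm:
  deltas:
    - [0,0,-0.002,0,0,0]
    - [0,0,0,0,0,0]

```text
time: 24.05
eef_pos: [0.544, -0.2636, 0.2317]
tcp_rot: [-0.09, -3.14, -0.0]
ft_force: [-0.8, 1.0, -0.2]
opening: -0.004
finger_force: 0.0
```

Request:
jog_arm:
  deltas:
    - [0,0,-0.001,0,0,0]
    - [0,0,0,0,0,0]

```text
time: 24.3
eef_pos: [0.5442, -0.2636, 0.2308]
tcp_rot: [0.09, 3.14, -0.0]
ft_force: [-0.2, -0.3, 0.4]
opening: 0.0
finger_force: 0.2
```

Request:
jog_arm:
  deltas:
    - [0,0,-0.001,0,0,0]
    - [0,0,0,0,0,0]

```text
time: 24.55
eef_pos: [0.5442, -0.2637, 0.2308]
tcp_rot: [0.089, 3.14, -0.001]
ft_force: [-1.2, 0.7, 4.8]
opening: 0.001
finger_force: 2.4
```

Request:
jog_arm:
  deltas:
    - [0,0,-0.001,0,0,0]
    - [0,0,0,0,0,0]

```text
time: 24.8
eef_pos: [0.5442, -0.2637, 0.2307]
tcp_rot: [0.09, 3.139, -0.001]
ft_force: [-2.8, 1.7, 9.8]
opening: -0.001
finger_force: 4.5
```

Request:
jog_arm:
  deltas:
    - [0,0,0.03,0,0,0]
    - [0.012,-0.002,0,0,0,-8.8]
    - [0.0095,-0.0025,0,0,0,0]
    - [0,0,0,0,0,0]
    - [0,0,0,0,0,0]
  claw: 0.05

```text
time: 25.42
eef_pos: [0.5651, -0.2679, 0.258]
tcp_rot: [-0.328, -3.123, -0.001]
ft_force: [-0.1, -0.1, -0.3]
opening: 0.584
finger_force: 0.0
```

Request:
jog_arm:
  deltas:
    - [0,0,-0.015,0,0,0]
    - [0,0,-0.015,0,0,0]
    - [0,0,-0.015,0,0,0]
    - [0,0,-0.007,0,0,0]
    - [0,0,0,0,0,0]

```text
time: 26.05
eef_pos: [0.5652, -0.2679, 0.2058]
tcp_rot: [-0.33, -3.123, -0.001]
ft_force: [-0.8, 0.4, 0.1]
opening: 0.584
finger_force: 0.0
```

Request:
jog_arm:
  deltas:
    - [0,0,0,0,0,0]
    - [0,0,0,0,0,0]
    - [0,0,0,0,0,0]
    - [0,0,0,0,0,0]
    - [0,0,0,0,0,0]
  claw: 0.0

```text
time: 26.68
eef_pos: [0.5663, -0.2675, 0.2077]
tcp_rot: [0.33, 3.123, 0.001]
ft_force: [0.7, 4.9, 5.8]
opening: 0.148
finger_force: 60.7
```

```bash
python3 - <<'E'
from h import *
o=ctrl.get_obs(); print(o['eef_pos'],o['tcp_rot'],o['ft_force'],o['ft_torque'],o['opening']*.0854,np.degrees(o['joint_pos']).round(1))
E
```

```text
[ 0.5662867  -0.2674534   0.20770442] [3.30022756e-01 3.12251280e+00 1.27878151e-03] [0.71894821 4.90184797 5.79408567] [ 0.71254585 -0.11839487 -0.17869239] 0.012644768605594695 [-2.920e+01  2.260e+01  8.190e+01  1.000e-01  7.540e+01 -1.071e+02]
```

Request:
jog_arm:
  deltas:
    - [0,0.0008,0.0008,0,0,0]
    - [0,0,-0.0009,0,0,-10]
    - [0,0,-0.0009,0,0,-10]
    - [0,0,-0.0009,0,0,-10]
    - [0,0,-0.0008,0,0,-10]
    - [0,0,-0.0008,0,0,-10]
    - [0,0,0,0,0,0]

```text
time: 27.55
eef_pos: [0.565, -0.269, 0.2036]
tcp_rot: [1.617, 2.693, -0.005]
ft_force: [-2.8, -3.2, 3.4]
opening: 0.153
finger_force: 60.5
```

```bash
python3 - <<'E'
from h import *
o=ctrl.get_obs(); print(o['eef_pos'],o['tcp_rot'],o['ft_force'],o['ft_torque'],o['opening']*.0854,np.degrees(o['joint_pos']).round(1))
E
```

```text
[ 0.56498734 -0.26902802  0.20357811] [ 1.61737022  2.69250951 -0.00480264] [-2.80937604 -3.18666211  3.36507751] [-0.40304939  0.34427518 -0.14633788] 0.013036363976958102 [-29.2  22.8  82.3  -0.2  74.9 -57.2]
```

Request:
jog_arm:
  deltas:
    - [-0.0004,-0.0004,-0.0009,0,0,-10]
    - [0,0,-0.0009,0,0,-10]
    - [0,0,-0.0008,0,0,-10]
    - [0,0,-0.0008,0,0,-10]
    - [0,0,-0.0008,0,0,-10]
    - [0,0,-0.0008,0,0,-10]
    - [0,0,0,0,0,0]

```text
time: 28.42
eef_pos: [0.5624, -0.2689, 0.1985]
tcp_rot: [-2.746, -1.524, 0.008]
ft_force: [-6.9, -2.0, 7.4]
opening: 0.153
finger_force: 60.9
```

Request:
jog_arm:
  deltas:
    - [0,0,-0.0009,0,0,-10]
    - [0,0,-0.0009,0,0,-10]
    - [0,0,-0.0008,0,0,-10]
    - [0,0,-0.0008,0,0,-10]
    - [0,0,-0.0008,0,0,-10]
    - [0,0,-0.0008,0,0,-10]
    - [0,0,-0.0008,0,0,-10]
    - [0,0,0,0,0,0]
    - [0,0,0,0,0,0]

```text
time: 29.55
eef_pos: [0.5613, -0.2662, 0.1927]
tcp_rot: [-3.123, 0.325, 0.012]
ft_force: [-9.8, 3.9, 9.8]
opening: 0.148
finger_force: 61.4
```

```bash
python3 - <<'E'
from h import *
o=ctrl.get_obs(); r=o['tcp_rot'];print(o['eef_pos'],(2*np.degrees(np.arctan2(r[1],r[0]))-90)%180,o['ft_force'],o['ft_torque'],o['opening']*.0854,np.degrees(o['joint_pos']).round(1))
E
```

```text
[ 0.56128924 -0.26620746  0.19268637] 78.12853049814902 [-9.82600717  3.88037159  9.81305961] [ 0.61312296  1.33341951 -0.2192701 ] 0.012637014316473327 [-29.2  23.1  83.3  -0.1  74.   72.7]
```

Request:
jog_arm:
  deltas:
    - [0,0,0.001,0,0,0]
    - [0,0,0,0,0,0]
    - [-0.0015,0.001,0,0,0,0]
    - [0,0,0.03,0,0,0]
    - [0,0,0.008,0,0,0]
    - [0,0,0,0,0,10]
    - [0,0,0,0,0,10]
    - [0,0,0,0,0,10]
    - [0,0,0,0,0,10]
    - [0,0,0,0,0,10]
    - [0,0,0,0,0,10]
    - [0,0,0,0,0,10]
  claw: 0.05

```text
time: 31.05
eef_pos: [0.5636, -0.2667, 0.2308]
tcp_rot: [-2.743, -1.53, 0.001]
ft_force: [-0.5, 0.0, 0.4]
opening: 0.587
finger_force: 0.0
```

Request:
jog_arm:
  deltas:
    - [0,0,0,0,0,10]
    - [0,0,0,0,0,10]
    - [0,0,0,0,0,10]
    - [0,0,0,0,0,10]
    - [0,0,0,0,0,10]
    - [0,0,0,0,0,10]
    - [0,0,0,0,0,10]
    - [0,0,0,0,0,10]
    - [0,0,0,0,0,10]
    - [0,0,0,0,0,10]
    - [0,0,0,0,0,10]
    - [0,0,0,0,0,0]

```text
time: 32.55
eef_pos: [0.5636, -0.2666, 0.2309]
tcp_rot: [-0.333, -3.123, -0.0]
ft_force: [0.5, 0.3, 0.4]
opening: 0.583
finger_force: 0.0
```

```bash
python3 - <<'E'
from h import *
o=ctrl.get_obs(); r=o['tcp_rot'];print(o['eef_pos'],(2*np.degrees(np.arctan2(r[1],r[0]))-90)%180,o['ft_force'],o['ft_torque'],o['opening']*.0854,np.degrees(o['joint_pos']).round(1))
E
```

```text
[ 0.56362066 -0.26661597  0.23089672] 77.8392077790412 [0.48723352 0.31615108 0.40997606] [-0.04544309  0.01886609  0.02827426] 0.04977218269606185 [ -29.2   21.5   80.3    0.    78.3 -107. ]
```

Request:
jog_arm:
  deltas:
    - [0,0,-0.015,0,0,0]
    - [0,0,-0.015,0,0,0]
    - [0,0,-0.0075,0,0,0]
    - [0,0,0,0,0,0]

```text
time: 33.05
eef_pos: [0.563, -0.2664, 0.1926]
tcp_rot: [-0.331, -3.122, -0.002]
ft_force: [-0.4, -0.5, 1.0]
opening: 0.586
finger_force: 0.0
```

Request:
jog_arm:
  deltas:
    - [0,0,0,0,0,0]
    - [0,0,0,0,0,0]
    - [0,0,0,0,0,0]
    - [0,0,0.001,0,0,0]
    - [0,0,0,0,0,0]
  claw: 0.0

```text
time: 33.67
eef_pos: [0.5641, -0.2668, 0.1948]
tcp_rot: [0.33, 3.124, -0.0]
ft_force: [1.8, -0.3, -2.4]
opening: 0.15
finger_force: 59.8
```

Request:
jog_arm:
  deltas:
    - [0,0,-0.0009,0,0,-10]
    - [0,0,-0.0009,0,0,-10]
    - [0,0,-0.0008,0,0,-10]
    - [0,0,-0.0008,0,0,-10]
    - [0,0,-0.0008,0,0,-10]
    - [0,0,-0.0008,0,0,-10]
    - [0,0,-0.0009,0,0,-10]
    - [0,0,-0.0009,0,0,-10]
    - [0,0,-0.0008,0,0,-10]
    - [0,0,0,0,0,0]

```text
time: 34.92
eef_pos: [0.5636, -0.2672, 0.1873]
tcp_rot: [2.441, 1.977, -0.001]
ft_force: [0.2, -0.6, -1.5]
opening: 0.149
finger_force: 59.9
```

Request:
jog_arm:
  deltas:
    - [0,0,-0.0009,0,0,-10]
    - [0,0,-0.0009,0,0,-10]
    - [0,0,-0.0008,0,0,-10]
    - [0,0,-0.0008,0,0,-10]
    - [0,0,-0.0008,0,0,-10]
    - [0,0,-0.0008,0,0,-10]
    - [0,0,-0.0009,0,0,-10]
    - [0,0,-0.0008,0,0,-10]
    - [0,0,-0.0008,0,0,-10]
    - [0,0,0,0,0,0]

```text
time: 36.17
eef_pos: [0.5633, -0.2666, 0.1798]
tcp_rot: [-3.125, 0.324, 0.002]
ft_force: [-0.1, -1.2, -0.7]
opening: 0.147
finger_force: 60.0
```

```bash
python3 - <<'E'
from h import *
o=ctrl.get_obs(); r=o['tcp_rot'];print(o['eef_pos'],(2*np.degrees(np.arctan2(r[1],r[0]))-90)%180,o['ft_force'],o['ft_torque'],o['opening']*.0854,np.degrees(o['joint_pos']).round(1))
E
```

```text
[ 0.56329401 -0.26657237  0.17984421] 78.17328161075062 [-0.1304363  -1.22178142 -0.66065154] [-0.07593375  0.11224401 -0.1513397 ] 0.012576202106792863 [-29.2  23.7  84.4  -0.   72.   72.6]
```

Request:
jog_arm:
  deltas:
    - [0,0,0,0,0,0]
    - [0,0,0,0,0,0]
    - [0,0,0,0,0,0]
    - [0,0,0.03,0,0,0]
    - [0,0,0.008,0,0,0]
    - [0,0,0,0,0,10]
    - [0,0,0,0,0,10]
    - [0,0,0,0,0,10]
    - [0,0,0,0,0,10]
    - [0,0,0,0,0,10]
    - [0,0,0,0,0,10]
    - [0,0,0,0,0,10]
  claw: 0.05

```text
time: 37.67
eef_pos: [0.5636, -0.2666, 0.2174]
tcp_rot: [-2.743, -1.53, 0.0]
ft_force: [-0.6, -0.4, -0.1]
opening: 0.581
finger_force: 0.0
```

Request:
jog_arm:
  deltas:
    - [0,0,0,0,0,10]
    - [0,0,0,0,0,10]
    - [0,0,0,0,0,10]
    - [0,0,0,0,0,10]
    - [0,0,0,0,0,10]
    - [0,0,0,0,0,10]
    - [0,0,0,0,0,10]
    - [0,0,0,0,0,10]
    - [0,0,0,0,0,10]
    - [0,0,0,0,0,10]
    - [0,0,0,0,0,10]
    - [0,0,0,0,0,0]

```text
time: 39.17
eef_pos: [0.5636, -0.2666, 0.2175]
tcp_rot: [-0.333, -3.123, -0.0]
ft_force: [-0.0, 0.4, 0.4]
opening: 0.592
finger_force: 0.0
```

```bash
python3 - <<'E'
from h import *
o=ctrl.get_obs(); r=o['tcp_rot'];print(o['eef_pos'],(2*np.degrees(np.arctan2(r[1],r[0]))-90)%180)
s=snap('side','s7.png');t=snap('top','t7.png')
h1=cv2.resize(s['color'][140:190,265:315],(500,500),interpolation=cv2.INTER_CUBIC)
h0=cv2.resize(cv2.imread('pics/g6.png')[150:400,:250][:,:,::-1],(300,300),interpolation=cv2.INTER_CUBIC)
h0=cv2.copyMakeBorder(h0,0,200,0,0,cv2.BORDER_CONSTANT)
cv2.imwrite('pics/g7.png',np.hstack([h1,h0])[:,:,::-1])
E
```

```text
[ 0.56357787 -0.2666088   0.21747905] 77.84388835633615
```

View pics/g7.png

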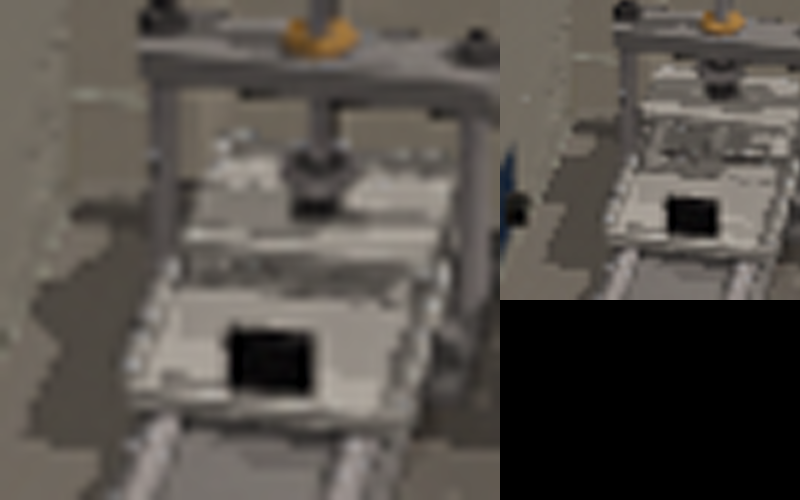

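Request:
jog_arm:
  deltas:
    - [0,0,-0.015,0,0,0]
    - [0,0,-0.015,0,0,0]
    - [0,0,-0.0085,0,0,0]
    - [0,0,0,0,0,0]

```text
time: 39.78
eef_pos: [0.5629, -0.2663, 0.1778]
tcp_rot: [-0.33, -3.121, -0.002]
ft_force: [-1.2, -0.4, 0.2]
opening: 0.584
finger_force: 0.0
```

Request:
jog_arm:
  deltas:
    - [0,0,0,0,0,0]
    - [0,0,0,0,0,0]
    - [0,0,0,0,0,0]
    - [0,0,0.001,0,0,0]
    - [0,0,0,0,0,0]
  claw: 0.0

```text
time: 40.4
eef_pos: [0.5641, -0.2668, 0.1802]
tcp_rot: [0.33, 3.124, -0.0]
ft_force: [2.4, -0.7, -2.6]
opening: 0.152
finger_force: 59.8
```

Request:
jog_arm:
  deltas:
    - [0,0,-0.0008,0,0,-10]
    - [0,0,-0.0009,0,0,-10]
    - [0,0,0,0,0,0]

```text
time: 40.78
eef_pos: [0.5641, -0.267, 0.1786]
tcp_rot: [0.865, 3.019, -0.0]
ft_force: [1.3, -1.3, -4.4]
opening: 0.149
finger_force: 59.8
```

```bash
cat > st.py <<'E'
from h import *
o=ctrl.get_obs(); r=o['tcp_rot'];print(o['eef_pos'].round(4),(2*np.degrees(np.arctan2(r[1],r[0]))-90)%180,o['ft_force'].round(1),o['ft_torque'].round(3),o['opening']*.0854)
E
python3 st.py
```

```text
[ 0.5641 -0.267   0.1786] 58.01736282205951 [ 1.3 -1.3 -4.4] [-0.265 -0.336 -0.12 ] 0.012758822703723867
```

Request:
jog_arm:
  deltas:
    - [0,0,-0.0008,0,0,-10]
    - [0,0,-0.0009,0,0,-10]
    - [0,0,-0.0008,0,0,-10]
    - [0,0,-0.0009,0,0,-10]
    - [0,0,-0.0008,0,0,-10]
    - [0,0,0,0,0,0]

```text
time: 41.52
eef_pos: [0.5637, -0.2671, 0.1744]
tcp_rot: [2.057, 2.374, -0.001]
ft_force: [1.4, -2.5, -2.9]
opening: 0.145
finger_force: 59.8
```

```bash
python3 st.py
```

```text
[ 0.5637 -0.2671  0.1744] 8.172247664825875 [ 1.4 -2.5 -2.9] [-0.334 -0.192 -0.075] 0.012422944667463574
```

Request:
jog_arm:
  deltas:
    - [0,0,-0.0008,0,0,-10]
    - [0,0,-0.0008,0,0,-10]
    - [0,0,-0.0008,0,0,-10]
    - [0,0,-0.0008,0,0,-10]
    - [0,0,0,0,0,0]
    - [0,0,0,0,0,0]

```text
time: 42.28
eef_pos: [0.5634, -0.2671, 0.1712]
tcp_rot: [2.745, 1.528, -0.001]
ft_force: [0.5, -2.9, -4.1]
opening: 0.145
finger_force: 59.6
```

```bash
python3 st.py
```

```text
[ 0.5634 -0.2671  0.1712] 148.21072932229177 [ 0.5 -2.9 -4.1] [-0.485 -0.041  0.018] 0.01238637196805289
```

Request:
jog_arm:
  deltas:
    - [0,0,-0.0002,0,0,-2]
    - [0,0,0,0,0,0]

```text
time: 42.52
eef_pos: [0.5634, -0.267, 0.171]
tcp_rot: [2.774, 1.474, -0.001]
ft_force: [-0.6, -4.6, -4.7]
opening: 0.152
finger_force: 59.6
```

Request:
jog_arm:
  deltas:
    - [0,0,0,0,0,0]
    - [0,0,0,0,0,0]
    - [0,0,0,0,0,0]
    - [0,0,0.02,0,0,0]
    - [0,0,0.04,0,0,0]
    - [0,0,0.04,0,0,0]
    - [0,0,0,0,0,0]
  claw: 0.05

```text
time: 43.4
eef_pos: [0.566, -0.2676, 0.2757]
tcp_rot: [2.768, 1.47, 0.008]
ft_force: [-0.5, -0.0, -0.2]
opening: 0.584
finger_force: 0.0
```

```bash
python3 st.py; python3 - <<'E'
from h import *
s=snap('side','s8.png');t=snap('top','t8.png')
# cover rib: dark blob in both views
for S,(u,v,n) in((s,(326,165,12)),(t,(433,252,9))):
    g=S['color'].mean(2)[v-n:v+n,u-n:u+n].astype(int); print(g)
E
```

```text
[ 0.566  -0.2676  0.2757] 145.9485947508835 [-0.5 -0.  -0.2] [-0.03  -0.015  0.046] 0.04991546367852037
[[100  98  98  99  99  98  99  98  97  98  98  98  97  98  99  99  99  99
   98  98  98  98  99  98]
 [ 98  98  98  98  97  97  98  98  98  98  98  98  98  98  97  98  98  98
   98  98  97  98  99  98]
 [ 99  98  98  98  97  98  98  98  99  98  97  98  98  98  98  98  97  98
   98  98  98  98  98  98]
 [ 98  98  98  99  99  98  98  98  98  98  98  98  98  98  98  97  98  98
   98  98  99  97  98  98]
 [ 99  99  99  99  98  98  99  97  99  98  98  98  98  98  98  98  98  98
   98  99  98  98  98  98]
 [ 98  98  98  98  98  98  99 102  99  99  98  99  98  98  98  99  98  98
   98  98  98  98  98  99]
 [ 97  98  98  98  98  97 107 122  94  95 100  99  98  97  98  99  98  98
   98  97  98  98  98  98]
 [ 99  99 100  98  98 100 111 111  64  65  99  99  98  98  98 100  98  93
   97 105  98  98  98  98]
 [100 102 101 103 102 119 144 101  92  93  92  92  92  92  98 111  96  41
   92 141  92 100  99  99]
 [ 94  91  87  90  98 125 156  75  92  93  93  93  92  93  92  92  86  58
  111 157  46
[... 2079 characters left out ...]
197 208 214 211 210 191]
 [173 211 210 210 196 184 177 110  32  34  61 173 199 209 215 210 211 164]
 [192 211 210 209 197 183 146  69  29  35  95 180 208 212 215 210 211 135]
 [213 210 209 210 198 183 134  54  30  36 125 187 207 213 214 209 214 131]
 [214 210 209 210 198 183 130  51  32  34 135 192 209 213 213 209 215 125]
 [214 210 209 207 196 183 116  32  33  40 170 209 212 214 213 210 209 121]
 [212 209 209 197 185 182 115  33  35  64 174 210 212 214 212 211 183 114]
 [212 210 207 195 184 182 112  26  31 114 184 209 213 215 211 211 166 108]
 [211 210 200 189 184 183 136  78  76 173 198 209 213 214 211 212 134 103]
 [212 211 210 201 192 190 192 170 168 192 199 208 213 214 210 215 130 103]]
```

```bash
python3 - <<'E'
from h import *
s=snap('side');t=snap('top')
def dark(S,u0,u1,v0,v1,th=60):
    g=cv2.cvtColor(S['color'],cv2.COLOR_RGB2GRAY)[v0:v1,u0:u1]; n,l,st,c=cv2.connectedComponentsWithStats((g<th).astype(np.uint8)); k=1+st[1:,4].argmax(); return c[k]+[u0,v0],st[k],np.argwhere(l==k)[:,::-1]+[u0,v0]
a,sa,pa=dark(s,318,330,163,170);b,sb,pb=dark(t,429,436,244,261)
print(a,sa,b,sb); P=tri(s,a,t,b); print(P)
print('top@.08',onz(t,[b],.077),'side@.077',onz(s,[a],.077))
# extents of rib in side at z .087(top edge) -> x range
print(onz(s,[(319.5,165),(329.3,166.5)],.087).round(4))
# top view end points of rib's top edge: far end & near end
print(onz(t,[(434,245.5),(431.8,259.3)],.087).round(4))
# timer long edges in first top picture crop (x6, off 370,180)
e=(np.array([[305,490],[565,560],[435,425],[570,455]])+.5)/6-.5+[370,180]
w=onz(t,e,.04); print(w.round(3)); 
for i in(0,2): d=w[i+1]-w[i]; print(np.degrees(np.arctan2(d[1],d[0])))
print(ctrl.get_obs()['time'])
E
```

```text
[324.35135135 166.51351351] [ 2  2 10  5 37] [432.5483871  252.29032258] [ 2  2  4 13 31]
(array([ 0.42681682, -0.20674961,  0.075028  ]), np.float64(0.00023858973199722202))
top@.08 [[ 0.42574586 -0.20643878  0.077     ]] side@.077 [[ 0.42680285 -0.20376594  0.077     ]]
[[ 0.449  -0.1977  0.087 ]
 [ 0.4039 -0.1913  0.087 ]]
[[ 0.4472 -0.207   0.087 ]
 [ 0.3947 -0.2056  0.087 ]]
[[ 0.401 -0.174  0.04 ]
 [ 0.389 -0.328  0.04 ]
 [ 0.458 -0.244  0.04 ]
 [ 0.456 -0.324  0.04 ]]
-94.26914632242526
-91.55203053084983
43.6
```

Request:
jog_arm:
  deltas:
    - [-0.0229,0.0097,0,0,0,-9.8]
    - [-0.0229,0.0097,0,0,0,-9.8]
    - [-0.0229,0.0097,0,0,0,-9.8]
    - [-0.0229,0.0097,0,0,0,-9.8]
    - [-0.0229,0.0097,0,0,0,-9.8]
    - [-0.0229,0.0097,0,0,0,-9.8]
    - [0,0,-0.04,0,0,0]
    - [0,0,-0.04,0,0,0]
    - [0,0,-0.04,0,0,0]
    - [0,0,-0.03,0,0,0]
    - [0,0,0,0,0,0]
    - [0,0,0,0,0,0]

```text
time: 45.1
eef_pos: [0.4266, -0.2086, 0.1213]
tcp_rot: [-3.14, 0.079, 0.0]
ft_force: [0.9, 0.1, 0.1]
opening: 0.582
finger_force: 0.0
```

```bash
python3 st.py
```

```text
[ 0.4266 -0.2086  0.1213] 87.12862201885468 [0.9 0.1 0.1] [ 0.023  0.018 -0.   ] 0.049714070238043695
```

Request:
jog_arm:
  deltas:
    - [0,0,-0.02,0,0,0]
    - [0,0,-0.015,0,0,0]
    - [0,0,-0.01,0,0,0]
    - [0,0,-0.005,0,0,0]
    - [0,0,0,0,0,0]

```text
time: 45.72
eef_pos: [0.4266, -0.2086, 0.0714]
tcp_rot: [3.14, -0.079, 0.001]
ft_force: [0.8, 0.8, -0.3]
opening: 0.589
finger_force: 0.0
```

Request:
jog_arm:
  deltas:
    - [0,0,0,0,0,0]
    - [0,0,0,0,0,0]
    - [0,0,0,0,0,0]
    - [0,0,0,0,0,0]
    - [0,0,0,0,0,0]
  claw: 0.0

```text
time: 46.35
eef_pos: [0.4267, -0.2086, 0.0716]
tcp_rot: [3.14, -0.078, 0.001]
ft_force: [-0.7, 0.6, 5.5]
opening: 0.098
finger_force: 59.5
```

```bash
python3 st.py
```

```text
[ 0.4267 -0.2086  0.0716] 87.15029845580705 [-0.7  0.6  5.5] [0.195 0.067 0.217] 0.00837318311594853
```

Request:
jog_arm:
  deltas:
    - [-0.0003,-0.006,0.001,0,0,0]
    - [-0.0006,-0.012,0,0,0,0]
    - [-0.0006,-0.012,0,0,0,0]
    - [-0.0006,-0.012,0,0,0,0]
    - [-0.0006,-0.012,0,0,0,0]
    - [-0.0006,-0.012,0,0,0,0]
    - [-0.0003,-0.006,0,0,0,0]
    - [0,0,0,0,0,0]

```text
time: 47.35
eef_pos: [0.4236, -0.2816, 0.0718]
tcp_rot: [-3.14, 0.081, -0.003]
ft_force: [5.7, 2.2, -8.4]
opening: 0.101
finger_force: 59.0
```

Request:
jog_arm:
  deltas:
    - [0,-0.002,0,0,0,0]
    - [0,0,0,0,0,0]

```text
time: 47.6
eef_pos: [0.4235, -0.2816, 0.0717]
tcp_rot: [-3.137, 0.082, -0.002]
ft_force: [8.0, 7.1, -5.2]
opening: 0.102
finger_force: 59.3
```

Request:
jog_arm:
  deltas:
    - [0,-0.002,0,0,0,0]
    - [0,0,0,0,0,0]

```text
time: 47.85
eef_pos: [0.4235, -0.2818, 0.0717]
tcp_rot: [-3.134, 0.082, -0.002]
ft_force: [10.1, 12.4, -2.5]
opening: 0.097
finger_force: 59.7
```

```bash
python3 st.py
```

```text
[ 0.4235 -0.2818  0.0717] 86.98491778346738 [10.1 12.4 -2.5] [ 1.949 -1.538  0.272] 0.008260649568977211
```

Request:
jog_arm:
  deltas:
    - [0,0.003,0,0,0,0]
    - [0,0,0,0,0,0]
    - [0,0,0,0,0,0]
    - [0,0,0.03,0,0,0]
    - [0,0,0.05,0,0,0]
    - [0,0,0.05,0,0,0]
    - [0,0,0,0,0,0]
  claw: 0.04

```text
time: 48.72
eef_pos: [0.425, -0.2841, 0.2067]
tcp_rot: [3.134, -0.079, 0.012]
ft_force: [0.6, -1.1, 0.1]
opening: 0.47
finger_force: 0.0
```

```bash
python3 st.py; python3 - <<'E'
from h import *
s=snap('side','s9.png');t=snap('top','t9.png')
print(proj(s,[[.4267,-.207,.058]]),proj(t,[[.4267,-.207,.058]]))
h1=cv2.resize(s['color'][145:185,305:345],(400,400),interpolation=cv2.INTER_CUBIC)
b=cv2.resize(t['color'][235:275,415:455],(400,400),interpolation=cv2.INTER_CUBIC)
cv2.imwrite('pics/g9.png',np.hstack([h1,b])[:,:,::-1])
E
```

```text
[ 0.425  -0.2841  0.2067] 87.10071594842341 [ 0.6 -1.1  0.1] [ 0.062 -0.025  0.078] 0.040114504740491955
[[324.2190121  169.62390964]] [[431.67853805 254.28749135]]
```

View pics/g9.png

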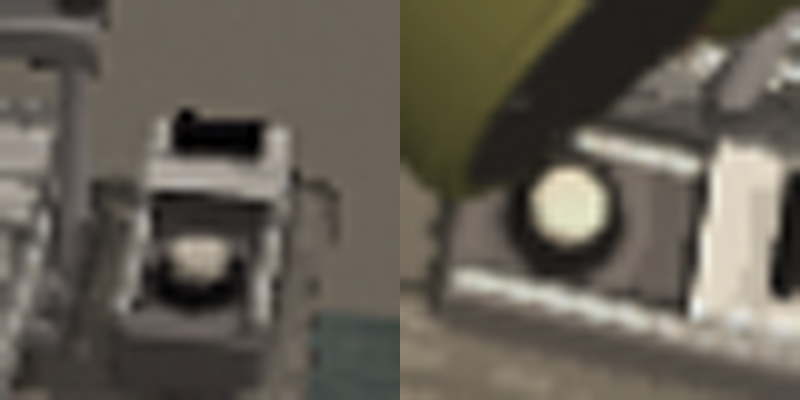

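```bash
python3 - <<'E'
from h import *
s=snap('side');t=snap('top');a=(324.75,170.25);b=(431.35,255.05)
print(onz(s,[a],.058),onz(t,[b],.058),tri(s,a,t,b))
E
```

```text
[[ 0.4238999  -0.20207056  0.058     ]] [[ 0.42360678 -0.20622298  0.058     ]] (array([ 0.42440374, -0.2064529 ,  0.05539708]), np.float64(0.000804098556265294))
```

Request:
jog_arm:
  deltas:
    - [0,0.03,0,0,0,0]
    - [0,0.03,0,0,0,0]
    - [0,0.0165,-0.03,0,0,0]
    - [0,0,-0.04,0,0,0]
    - [0,0,-0.04,0,0,0]
    - [0,0,-0.02,0,0,0]
    - [0,0,0,0,0,0]
    - [0,0,0,0,0,0]
  claw: 0.0

```text
time: 49.92
eef_pos: [0.4226, -0.205, 0.0719]
tcp_rot: [-3.14, 0.079, 0.001]
ft_force: [-0.2, 0.7, 0.2]
opening: -0.0
finger_force: 0.0
```

Request:
jog_arm:
  deltas:
    - [0.0015,-0.001,-0.006,0,0,0]
    - [0,0,-0.006,0,0,0]
    - [0,0,0,0,0,0]

```text
time: 50.3
eef_pos: [0.425, -0.2066, 0.0604]
tcp_rot: [3.14, -0.079, 0.003]
ft_force: [1.1, -1.0, 2.9]
opening: 0.003
finger_force: 1.1
```

Request:
jog_arm:
  deltas:
    - [0,0,-0.003,0,0,0]
    - [0,0,-0.003,0,0,0]
    - [0,0,0,0,0,0]

```text
time: 50.68
eef_pos: [0.425, -0.2066, 0.0558]
tcp_rot: [3.139, -0.079, 0.003]
ft_force: [-2.0, 0.5, 18.2]
opening: -0.001
finger_force: 9.1
```

Request:
jog_arm:
  deltas:
    - [0,0,-0.002,0,0,0]
    - [0,0,0,0,0,0]

```text
time: 50.92
eef_pos: [0.4251, -0.2066, 0.0555]
tcp_rot: [3.139, -0.078, 0.005]
ft_force: [-6.0, 2.6, 34.6]
opening: -0.002
finger_force: 17.7
```

Request:
jog_arm:
  deltas:
    - [0,0,0.004,0,0,0]
    - [0,0,0.0075,0,0,0]
    - [0,0,0,0,0,0]

```text
time: 51.3
eef_pos: [0.4237, -0.2057, 0.0637]
tcp_rot: [-3.14, 0.079, 0.001]
ft_force: [-0.0, 0.0, 0.5]
opening: 0.002
finger_force: 0.0
```

Request:
jog_arm:
  deltas:
    - [0,0,-0.0015,0,0,0]
    - [0,0,0,0,0,0]
    - [0,0,0,0,0,0]

```text
time: 51.68
eef_pos: [0.4235, -0.2056, 0.0616]
tcp_rot: [-3.14, 0.079, 0.003]
ft_force: [-1.3, 1.3, 1.7]
opening: 0.002
finger_force: 0.8
```

Request:
jog_arm:
  deltas:
    - [0,0,-0.0015,0,0,0]
    - [0,0,0,0,0,0]
    - [0,0,0,0,0,0]

```text
time: 52.05
eef_pos: [0.4239, -0.2058, 0.0605]
tcp_rot: [-3.14, 0.079, 0.001]
ft_force: [-1.7, 1.5, 1.9]
opening: -0.001
finger_force: 1.1
```

Request:
jog_arm:
  deltas:
    - [0,0,-0.0015,0,0,0]
    - [0,0,0,0,0,0]
    - [0,0,0,0,0,0]

```text
time: 52.42
eef_pos: [0.4241, -0.206, 0.0591]
tcp_rot: [-3.14, 0.079, 0.0]
ft_force: [-1.4, 1.8, 3.3]
opening: -0.001
finger_force: 1.5
```

Request:
jog_arm:
  deltas:
    - [0,0,-0.0015,0,0,0]
    - [0,0,0,0,0,0]
    - [0,0,0,0,0,0]

```text
time: 52.8
eef_pos: [0.4242, -0.206, 0.0576]
tcp_rot: [-3.141, 0.079, 0.0]
ft_force: [-2.6, 1.4, 4.3]
opening: 0.002
finger_force: 1.9
```

Request:
jog_arm:
  deltas:
    - [0,0,-0.0015,0,0,0]
    - [0,0,0,0,0,0]
    - [0,0,0,0,0,0]

```text
time: 53.18
eef_pos: [0.4242, -0.206, 0.0561]
tcp_rot: [-3.141, 0.079, 0.0]
ft_force: [-1.1, 1.0, 5.5]
opening: -0.002
finger_force: 2.4
```

Request:
jog_arm:
  deltas:
    - [0,0,0.03,0,0,0]
    - [0,0,0.03,0,0,0]
    - [0.008,0.04,0,0,0,0]
    - [0.008,0.046,-0.02,0,0,0]
    - [0,0,-0.04,0,0,0]
    - [0,0,-0.03,0,0,0]
    - [0,0,-0.012,0,0,0]
    - [0,0,-0.006,0,0,0]
    - [0,0,0,0,0,0]

```text
time: 54.3
eef_pos: [0.4408, -0.1204, 0.0083]
tcp_rot: [3.14, -0.079, 0.001]
ft_force: [0.2, -0.5, 0.3]
opening: 0.003
finger_force: 0.0
```

Request:
jog_arm:
  deltas:
    - [0,0,-0.002,0,0,0]
    - [0,0,0,0,0,0]

```text
time: 54.55
eef_pos: [0.4407, -0.1203, 0.0067]
tcp_rot: [3.14, -0.079, 0.002]
ft_force: [-0.4, 0.1, 0.8]
opening: 0.0
finger_force: 0.0
```

Request:
jog_arm:
  deltas:
    - [0,0,-0.0015,0,0,0]
    - [0,0,0,0,0,0]

```text
time: 54.8
eef_pos: [0.4403, -0.12, 0.0047]
tcp_rot: [3.141, -0.079, 0.0]
ft_force: [-0.0, 0.4, 0.8]
opening: -0.0
finger_force: 0.0
```

Request:
jog_arm:
  deltas:
    - [0,0,-0.001,0,0,0]
    - [0,0,0,0,0,0]

```text
time: 55.05
eef_pos: [0.4402, -0.12, 0.0035]
tcp_rot: [-3.141, 0.079, 0.0]
ft_force: [-0.5, -0.4, -0.5]
opening: 0.0
finger_force: 0.0
```

Request:
jog_arm:
  deltas:
    - [0,0,-0.001,0,0,0]
    - [0,0,0,0,0,0]

```text
time: 55.3
eef_pos: [0.4402, -0.12, 0.0025]
tcp_rot: [-3.141, 0.079, 0.0]
ft_force: [0.2, -0.2, 0.2]
opening: -0.001
finger_force: 0.0
```

Request:
jog_arm:
  deltas:
    - [0,0,-0.001,0,0,0]
    - [0,0,0,0,0,0]

```text
time: 55.55
eef_pos: [0.4402, -0.12, 0.0015]
tcp_rot: [-3.141, 0.079, 0.0]
ft_force: [0.3, -0.3, -0.9]
opening: 0.001
finger_force: 0.0
```

Request:
jog_arm:
  deltas:
    - [0,0,-0.001,0,0,0]
    - [0,0,0,0,0,0]

```text
time: 55.8
eef_pos: [0.4402, -0.12, 0.0006]
tcp_rot: [-3.141, 0.079, 0.0]
ft_force: [0.1, 0.1, -0.3]
opening: 0.0
finger_force: 0.0
```

Request:
jog_arm:
  deltas:
    - [0,0,0.04,0,0,0]
    - [0,0,0.06,0,0,0]
    - [-0.008,-0.035,0,0,0,0]
    - [-0.008,-0.05,0,0,0,0]
    - [0,0,0,0,0,0]

```text
time: 56.42
eef_pos: [0.4246, -0.2081, 0.1011]
tcp_rot: [3.138, -0.085, 0.003]
ft_force: [0.6, 1.1, -0.6]
opening: 0.001
finger_force: 0.0
```

```bash
python3 st.py; python3 - <<'E'
from h import *
a=cv2.imread('pics/s7.png',0).astype(np.float32);b=cv2.imread('pics/s8.png',0).astype(np.float32)
print('cols 286-310 mean-free rows');
for n,(u0,u1,v0,v1) in dict(platL=(285,293,154,168),platR=(301,308,154,168),hub=(293,300,148,162),static=(282,312,174,186)).items():
    T=np.float32([[1,0,0],[0,1,0]])
    A=cv2.GaussianBlur(a,(0,0),.7);B=cv2.GaussianBlur(b,(0,0),.7)
    best=[]
    for dy in np.arange(-1,3,.05):
        W=cv2.warpAffine(A,np.float32([[1,0,0],[0,1,dy]]),(640,400),flags=cv2.INTER_CUBIC)
        best.append((np.abs(W-B)[v0:v1,u0:u1].mean(),dy))
    print(n,min(best))
s=snap('side')
z=lambda zz:proj(s,[[.565,-.232,zz]])[0]
print(z(.0498),z(.048),z(.0405))
print(a[152:170,286:293].mean(1).round(),b[152:170,286:293].mean(1).round(),sep='\n')
E
```

```text
[ 0.4246 -0.2081  0.1011] 86.9107509520912 [ 0.6  1.1 -0.6] [ 0.011  0.024 -0.006] 0.00012484919056990516
cols 286-310 mean-free rows
platL (np.float32(4.3093514), np.float64(0.10000000000000098))
platR (np.float32(5.8530436), np.float64(8.881784197001252e-16))
hub (np.float32(6.29537), np.float64(0.2500000000000011))
static (np.float32(1.6247528), np.float64(8.881784197001252e-16))
[295.17055804 165.98329024] [295.1687473  166.30755736] [295.16122227 167.65457328]
[103. 106. 107. 114. 150. 149. 133. 118. 119. 120. 117. 127. 129.  95.
  82.  77.  93. 137.]
[103. 106. 107. 115. 154. 150. 149. 116. 119. 120. 120. 124. 146.  94.
  82.  77.  92. 137.]
```

```bash
python3 - <<'E'
from h import *
s=snap('side','s10.png')
ax=np.array([.5638,-.2668]);px=np.array([-.0645,-.998]);py=np.array([.998,-.0645])
def zz(h,yy): # front lower edge of platen, press x=-35
    p=ax-px*.035+py*yy; return proj(s,[[p[0],p[1],h]])[0]
for h in(.0798,.0498,.048): print(h,zz(h,-.045),zz(h,.045))
ims={n:cv2.imread(f'pics/{n}.png',0).astype(float) for n in('side1','s4','s7','s8','s10')}
for n,h in(('side1',.0798),('s7',.0498),('s8',.048),('s10',.048)):
    out=[]
    for yy in np.linspace(-.052,.052,60):
        if abs(yy)<.0:continue
        u,v=zz(h,yy); u0=int(round(u)); v0=int(round(v))
        col=ims[n][v0-6:v0+7,u0]; d=np.diff(col); k=d.argmin() if d.min()<-15 else None
        if k is None: continue
        w=np.clip(-d[max(0,k-1):k+2],0,None); out.append((w*np.arange(max(0,k-1),max(0,k-1)+len(w))).sum()/w.sum()+v0-6+.5-v)
    out=np.array(out); print(n,len(out),np.median(out).round(2),out.mean().round(2),out.std().round(2))
E
```

```text
0.0798 [304.49241912 161.56583948] [285.50518267 159.47868246]
0.0498 [304.37065977 167.03228402] [285.56950379 164.93505853]
0.048 [304.36342974 167.35685089] [285.57331827 165.25904519]
side1 60 -1.04 -0.58 1.64
s7 60 -1.11 -0.81 1.56
s8 60 -1.11 -1.55 1.45
s10 55 -0.14 0.84 3.26
```

Request:
jog_arm:
  deltas:
    - [0,0,0.03,0,0,0]
    - [0,-0.04,0,0,0,0]
    - [0,-0.0365,0,0,0,0]
    - [0,0,0,0,0,0]
    - [0,0,-0.025,0,0,0]
    - [0,0,-0.02,0,0,0]
    - [0,0,-0.01,0,0,0]
    - [0,0,0,0,0,0]
  claw: 0.05

```text
time: 57.52
eef_pos: [0.4237, -0.2799, 0.0749]
tcp_rot: [-3.139, 0.077, 0.003]
ft_force: [-0.6, -0.3, -0.0]
opening: 0.585
finger_force: 0.0
```

```bash
python3 st.py
```

```text
[ 0.4237 -0.2799  0.0749] 87.1894351938252 [-0.6 -0.3 -0. ] [ 0.044  0.026 -0.044] 0.04999078136157886
```

Request:
jog_arm:
  deltas:
    - [0,-0.001,-0.003,0,0,0]
    - [0,0,0,0,0,0]
    - [0,0,0,0,0,0]

```text
time: 57.9
eef_pos: [0.4245, -0.2828, 0.0731]
tcp_rot: [3.14, -0.079, 0.001]
ft_force: [-0.8, -0.8, 0.0]
opening: 0.587
finger_force: 0.0
```

Request:
jog_arm:
  deltas:
    - [0,0,0,0,0,0]
    - [0,0,0,0,0,0]
    - [0,0,0,0,0,0]
    - [0,0,0,0,0,0]
    - [0,0,0,0,0,0]
  claw: 0.0

```text
time: 58.52
eef_pos: [0.4243, -0.2816, 0.0729]
tcp_rot: [-3.139, 0.079, -0.0]
ft_force: [0.4, 4.6, 6.1]
opening: 0.1
finger_force: 59.2
```

Request:
jog_arm:
  deltas:
    - [0.0003,0.006,0.0005,0,0,0]
    - [0.0005,0.012,0,0,0,0]
    - [0.0005,0.012,0,0,0,0]
    - [0.0005,0.012,0,0,0,0]
    - [0.0005,0.012,0,0,0,0]
    - [0.0005,0.012,0,0,0,0]
    - [0.0003,0.006,0,0,0,0]
    - [0,0,0,0,0,0]

```text
time: 59.52
eef_pos: [0.4272, -0.2093, 0.073]
tcp_rot: [-3.139, 0.078, 0.001]
ft_force: [0.7, 1.7, -2.4]
opening: 0.097
finger_force: 58.6
```

Request:
jog_arm:
  deltas:
    - [0,0.002,0,0,0,0]
    - [0,0,0,0,0,0]

```text
time: 59.78
eef_pos: [0.4272, -0.2085, 0.073]
tcp_rot: [-3.14, 0.079, 0.0]
ft_force: [0.6, 0.9, -3.6]
opening: 0.098
finger_force: 58.6
```

Request:
jog_arm:
  deltas:
    - [0,0.002,0,0,0,0]
    - [0,0,0,0,0,0]

```text
time: 60.02
eef_pos: [0.4273, -0.2066, 0.073]
tcp_rot: [3.141, -0.079, -0.0]
ft_force: [0.6, -1.1, -4.9]
opening: 0.097
finger_force: 58.4
```

Request:
jog_arm:
  deltas:
    - [0,0.002,0,0,0,0]
    - [0,0,0,0,0,0]

```text
time: 60.28
eef_pos: [0.4274, -0.2065, 0.073]
tcp_rot: [3.137, -0.077, 0.0]
ft_force: [-2.2, -7.4, -7.0]
opening: 0.1
finger_force: 58.6
```

Request:
jog_arm:
  deltas:
    - [0,0.002,0,0,0,0]
    - [0,0,0,0,0,0]

```text
time: 60.52
eef_pos: [0.4274, -0.2063, 0.0731]
tcp_rot: [3.134, -0.075, 0.0]
ft_force: [-2.7, -14.1, -9.2]
opening: 0.098
finger_force: 58.5
```

Request:
jog_arm:
  deltas:
    - [0,-0.003,-0.0008,0,0,0]
    - [0,0,0,0,0,0]
    - [0,0,0,0,0,0]

```text
time: 60.9
eef_pos: [0.4274, -0.2065, 0.0729]
tcp_rot: [3.139, -0.078, 0.001]
ft_force: [-2.9, -5.2, 3.5]
opening: 0.101
finger_force: 60.4
```

Request:
jog_arm:
  deltas:
    - [0,0,0,0,0,0]
    - [0,0,0,0,0,0]
    - [0,0,0,0,0,0]
    - [0,0,0.03,0,0,0]
    - [0,0,0.06,0,0,0]
    - [0,0,0.06,0,0,0]
    - [0.01,0.06,0.02,0,0,0]
    - [0.01,0.06,0,0,0,0]
    - [0.01,0.06,0,0,0,0]
    - [0.01,0.06,0,0,0,0]
    - [0,0,0,0,0,0]
    - [0,0,0,0,0,0]
  claw: 0.04

```text
time: 62.4
eef_pos: [0.4668, 0.0332, 0.2416]
tcp_rot: [3.14, -0.076, -0.001]
ft_force: [-0.2, -0.0, -0.0]
opening: 0.468
finger_force: 0.0
```

```bash
python3 st.py; python3 - <<'E'
from h import *
s=snap('side','s11.png')
def dark(S,u0,u1,v0,v1,th=60):
    g=cv2.cvtColor(S,cv2.COLOR_RGB2GRAY)[v0:v1,u0:u1]; n,l,st,c=cv2.connectedComponentsWithStats((g<th).astype(np.uint8)); k=1+st[1:,4].argmax(); return c[k]+[u0,v0],st[k]
print(dark(s['color'],318,330,163,170), 'shut before: 324.35 166.51')
a=cv2.imread('pics/s8.png',0).astype(int);b=cv2.cvtColor(s['color'],cv2.COLOR_RGB2GRAY).astype(int)
for n,(u0,u1,v0,v1) in dict(handle=(285,310,126,146),press=(280,312,146,190),timer=(314,340,155,190),strip=(300,330,190,215)).items(): print(n,np.abs(a-b)[v0:v1,u0:u1].mean().round(2),(np.abs(a-b)[v0:v1,u0:u1]>30).sum())
# handle ends now
g=b[125:150,284:312]; print(proj(s,[[.5638+.032*c,-.2668+.032*d,.1825] for c,d in((.555,.832),(-.555,-.832))]).round(1))
y,x=np.nonzero(b[128:146,284:312]<50); print(x.min()+284,x.max()+284,y[x==x.min()].mean()+128,y[x==x.max()].mean()+128)
E
```

```text
[0.4668 0.0332 0.2416] 87.22476059842512 [-0.2 -0.  -0. ] [-0.003 -0.033 -0.05 ] 0.040009737620770695
(array([324.42105263, 166.57894737]), array([ 2,  2, 10,  5, 38], dtype=int32)) shut before: 324.35 166.51
handle 15.71 84
press 5.68 63
timer 3.64 13
strip 10.48 21
[[291.9 139.8]
 [301.1 134.8]]
291 311 140.0 134.5
```

```bash
python3 -c "from station import ctrl; print(ctrl.job_done())"
```

```text
the job is handed in; nothing more can be done
None
```

I found two coupons, laid both in the scribed rectangle, pushed the bed home and wound the press a computed quarter turn past contact; then I opened the timer cover, pressed the button to its stop, shut the cover, and handed in at about 62 s.

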